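Pack the sine bar into its case and clamp the draw latch

TASK

Put the sine bar away: pull it out of the gauge rack, lay it gently, rollers down, in the long pocket of the open instrument case, and shut the lid. Then hook the wire loop of the draw latch over the keeper on the lid and push the lever down past centre until it lies closed and the lid is clamped. Leave the other things where they are.

Things in the scene. Friction and masses are not known exactly. Their poses are not given: they have to be found in the camera images.
- sine_bar: Steel sine bar to pack: 120 mm long (x), 25 wide (y), 30 high, 0.45 kg; dark holes in its sides and two in its top; a dark 20 mm roller at each end (centres x = +-50, 10 up), 8 mm proud of the body's ends. Same end for end. Origin: centre of its underside, z up. Starts in one bay of the rack with some 50 mm out of the mouth, where only that end can be taken; the case's pocket takes fingers only at the bar's middle.
- parallel: Bystander: plain steel parallel, a bar 120 x 18 x 30 mm without rollers or holes, in the rack's other bay, its end also about 50 mm out. Origin: centre of its underside, x along its length.
- rack: Fixed wooden gauge rack, 80 mm deep (x), 168 wide (y), 54 high, with two floorless bays open to its -x side, centred at y = +-44 mm, each 56 mm wide and 44 high; its front is at x = -40 mm, its closed back at +34. Origin: centre of its underside. The bars stand on the bench in the bays, along x within a few degrees.
- case: Fixed aluminium instrument case, 150 mm deep (x), 180 long (y); body 80 mm high, lid 30 more when shut. Origin: centre of its underside, z up. x points from the front wall (x = -75 mm), which carries the draw latch in the middle (plane y = 0), to the hinge side (+75 mm). Wooden insert inside, its deck 72 mm up. Case coordinates below are in mm in this frame.
- pocket (a point): Centre of the pocket's floor, case (-30, 0, 46), axes as the case. The pocket in the insert runs along the case's y: 128 mm long, 31 wide, 26 deep below the deck. Over its middle 68 mm it is widened to 41 mm either side of its centre line, for fingers; nowhere else. Packed, the bar's x lies along the case's y and its top is 4 mm above the deck, below the rim.
- lid (a joint): Lid angle: 0 = shut, grows as it opens (1.6 to 1.85 at the start, just past upright). Hinge line along the case's y through case (75, 0, 80). Stiff: stays where it is left, takes up to 0.8 N m to swing. The lid is a tray 150 x 180 x 30 mm whose rim is level with the hinge line; shut, its flat outer face is 110 mm up.
- lid_edge (a point): Middle of the lid's outer front edge, 150 mm from the hinge line; case (-75, 0, 110) when shut.
- keeper (a point): Seat of the loop's crossbar (its centre) in the steel keeper on the lid's front wall; case (-85.5, 0, 91) with the lid shut. Keeper, 24 mm wide in y: a shelf 18 mm out from the wall, top 87.5 mm up, its outer 4 mm turned up as a lip to 93.5. The lid's wall goes on up to 110. The crossbar drops in between wall and lip, a 14 mm gap.
- lever (a joint): Lever angle: 0 = closed, hanging straight down before the case; 1.57 = straight out from it; 1.3 to 1.9 at the start. A steel plate 26 mm wide, 4 thick. Stays where it is left (0.09 N m); closing it with the loop hooked takes up to 0.4 N m. Dead centre is at 0.25 rad; below that the springs hold it shut.
- lever_pin (a point): The lever's pivot, case (-93, 0, 62); its axis is the case's y.
- lever_tip (a point): Tip of the lever, 54 mm from its pivot, slightly curled outwards; mid-width.
- loop (a joint): Angle of the wire loop on the lever: 0 = as when clamped; grows as the loop swings out, away from the keeper; at 3.15 it lies along the lever (nearly so at the start) and stops. It swings freely and falls unless held or leaning. Left leaning inward on the lid's wall or keeper, it slides down into the groove as the lever is lowered.
- loop_pin (a point): The loop's pivot on the lever, 20 mm from the lever's pivot towards its tip (case (-93, 0, 42) when closed); axis along the case's y.
- crossbar (a point): Centre of the loop's crossbar (along y, 7 mm thick, 60 long over its ball ends, 9 mm thick), 47 mm from the loop's pivot. Two straight 6 mm side wires, 46 mm over their outsides, join it to the pivot; keeper and lever pass between them. Pinched by its ends it turns between the fingers. The loop stretches up to 6 mm on stiff springs (20 N per mm).
- height_gauge: Bystander: steel height gauge standing loose on the bench, base 100 x 75 mm, upright beam to 270 mm. Origin: centre of its underside.
- hub: Bystander: turned steel stepped hub, 90 mm across, 42 mm high, with a wooden plug on top to 68 mm. Origin: centre of its underside.
- wrench: Bystander: open-ended wrench 170 mm long lying on the bench. Origin on its underside near the middle.
Not all that is in view belongs to the job. Of the things that look like the case, the largest one is meant.

How it is judged:
On the way, in this order (a step that is already met when the one before it is completed fails the run):
1. the sine bar lies in its pocket, let go (x of sine_bar in the frame of pocket between -0.007 and 0.007 m and y of sine_bar in the frame of pocket between -0.008 and 0.008 m and z of sine_bar in the frame of pocket below 0.005 m and angle between sine_bar's own z axis and vertical below 0.08 rad and angle between the x axis of sine_bar and the y axis of case, either way round below 0.1 rad and contact force between the fingers and sine_bar below 0.2 N), for 0.2 s.
2. the lid is shut over it (x of sine_bar in the frame of pocket between -0.007 and 0.007 m and y of sine_bar in the frame of pocket between -0.008 and 0.008 m and z of sine_bar in the frame of pocket below 0.005 m and angle between sine_bar's own z axis and vertical below 0.08 rad and angle between the x axis of sine_bar and the y axis of case, either way round below 0.1 rad and value of joint lid below 0.04 rad), for 0.1 s.
At the end, for the whole second after the job is handed in: The sine bar lies rollers down in its pocket (within 7 mm across, 8 mm along, 5 mm of the floor, 0.1 rad), the lid is shut (under 0.03 rad), the loop's crossbar sits in the keeper's groove (within 6 mm of it) and the lever is closed past centre (under 0.1 rad) and still (x of sine_bar in the frame of pocket between -0.007 and 0.007 m and y of sine_bar in the frame of pocket between -0.008 and 0.008 m and z of sine_bar in the frame of pocket below 0.005 m and angle between sine_bar's own z axis and vertical below 0.08 rad and angle between the x axis of sine_bar and the y axis of case, either way round below 0.1 rad and value of joint lid below 0.03 rad and value of joint lever below 0.1 rad and velocity of joint lever between -0.1 and 0.1 rad/s and distance between crossbar and keeper below 0.006 m and linear speed of sine_bar below 0.02 m/s); the robot touches nothing.
It fails at once if the parallel, hub or height gauge is moved by more than 30 mm, or the wrench by more than 50 mm (distance of any of parallel, hub, height_gauge from where it was at the start of the episode above 0.03 m or angle between height_gauge's own z axis and vertical above 0.3 rad or distance of wrench from where it was at the start of the episode above 0.05 m).
It fails at once if the sine bar is dropped into the case or struck hard against it (over 90 N) (contact force between sine_bar and case above 90 N).
It also fails if it takes over 72 s, if anything falls off the work surface, if the arm or the gripper's body presses on something with over 40 N, if the wrist force passes 120 N, or if a joint passes its speed limit or range.

ROBOT

A 7-joint arm with a two-finger parallel gripper is mounted at the origin on the work surface. World frame = base frame: x ahead of the robot, y to its left, z up, the work surface at z = 0. Lengths are in m, angles in rad, forces in N, time in s.
With the tool pointing down it reaches from about 0.425 to 0.925 m from the base axis. Payload 6.8 kg.
Tool frame: the origin (TCP) lies at the very end of the fingers, on their centre line; the grasp point (between the pads) lies 19 mm behind it; z points along the fingers, y is the line along which they close (so a half turn about z gives the same grasp; the last joint's range is limited). The gripper opens to 85 mm and grips with 20 to 120 N. Pads are 22 mm wide; open, the fingers measure 114 mm over their backs; the gripper's body (76 mm by 85 mm) begins 54 mm behind the grasp point. The pads swing forward as they close: fully open they stand 13 mm farther back than shut.
Start: joints at [1.091, 0.477, 0.022, 1.555, -0.011, 1.109, -0.083], TCP at [0.245, -0.629, 0.231] pointing down, gripper open.
Joint ranges: [-2.96, 2.96], [-0.34, 2.1], [-1.41, 1.46], [0.24, 2.44], [-1.37, 4.51], [0.17, 1.92], [-2.96, 2.96]. Speed limits (rad/s): [2.39, 2.39, 3.14, 3.14, 3.14, 3.14, 3.14].

INTERFACE

Orientations are given as a rotation vector (axis times angle).
In Python, from bench import r gives the robot as it stands.
- The arm moves only by the shell command python3 -m jog 'ROWS' [FORCE]. ROWS is JSON, a list of rows, each an object of numbers: "fingers": the finger opening in m, from 0 to 0.0854; "x", "y", "z": the shift along the tool's x, y, z in m; "rx", "ry", "rz": the turn, a rotation vector about the tool's x, y, z in degrees. In form: [{"fingers": .., "x": .., "y": .., "z": .., "rx": .., "ry": .., "rz": ..}, ...]. A call has 1 to 8 rows; each row shifts and turns the commanded pose from where the row before left it, along the tool's axes as they then stand; what a row does not reach is not made up. A row lasts 1/8 s, in which the tool goes at most 62.5 mm and 10.7 degrees, less where a joint would pass 70% of its speed; a pose out of reach is approached as far as the arm can. A call is refused whole if a number of a shift passes 0.0625 or a number of a turn 10.7, either way. A call with a gripper value outside its range is refused whole. The fingers move at their own pace and stop on an object; FORCE is the grip in N (left out, the last holds). Time passes only in rows, so rows that do not move let the fingers close. It gives the time, the measured TCP pose, the force, the opening and the grip force at its end, in the units of the state.
- r.get_obs(): the state, without advancing time (a new reading comes with each control period).
- r.grab_frame(name): name is "scene" or "top" or "wrist"; returns (picture, depth): 384x512x3 uint8, red, green, blue; 384x512 float32, m along the optical axis (not along the pixel's ray), 0 where there is no reading.
- r.get_calibration(name): a dict with "mtx" (3x3 intrinsics, pixels), "dist" ([k1, k2, p1, p2, k3] as OpenCV has them; the pictures are not rectified), "extrinsics" (4x4, takes a point from camera to world coordinates). Camera axes: x right, y down, z forward; pixel columns grow to the right and rows downward; lengths in m; the calibration is good to about 2 mm. A picture is of the moment at which its call begins: read the wrist's pose just before it. get_calibration takes no time and is no camera call; for the wrist camera it gives the pose at the moment of the call.
- r.hand_in(): hands the job in; it is judged then, once.
Trained networks look in the newest picture that a camera, given by its name, has taken for a name from the list of things; names that differ only in an ending like _2 or _b are one class to them, and where a whole thing is asked for, a point or a joint stands for the part that bears it (a point fixed in the world has none). Each returns a list of dicts, best first, with "score" (0 to 1); they miss things now and then, are a little off and sometimes report something else, mostly with a low value. They report only what shows in the picture. A call takes as long as a camera call. They do not tell look-alikes from the thing itself.
- r.search_frame(target, camera): "xyz" ([x, y, z] in m, in world coordinates, good to about 4 mm: the middle of the surface that is visible of it).
- r.landmark_of(target, camera): "xyz" ([x, y, z] in m, in world coordinates, good to about 4 mm: a listed point, or the origin of a listed thing).
The state is a dict: "clock": time; "joints": joint angles; "qvel": joint speeds; "tau": joint torques, N m; "tcp_pos": TCP position; "orientation": TCP orientation; "contact_force": force on the tool from outside, world axes, zero at the start; "moment": the same for the moment, N m; "grip_width": finger opening in m; "gripper_force": force on a finger pad.
Only numpy, scipy, OpenCV 4.12 (cv2) and the standard library are available. Lean on these libraries where they do the work, as an engineer would, in place of code of your own. Each camera call takes 0.05 s, during which the arm holds its last target. There are 200 camera calls.

## Working session

There is one attempt and no reset: what is moved stays moved. The work goes in short steps, Python scripts to look and compute and a shell command to move; the robot and the scene stay as the last step left them, time stands still between calls to the robot, and variables do not carry over. Pictures are saved under pics/ and viewed, at most 14 in all, crops included, and the job is handed in when it is done.

```bash
ls; mkdir -p pics
cat > h.py <<'E'
import numpy as np, cv2
from scipy.spatial.transform import Rotation as R
from bench import r
def snap(n,f=None):
    im,d=r.grab_frame(n)
    if f: cv2.imwrite('pics/'+f,im[:,:,::-1])
    return im,d
def pts(n,d,us,vs,c=None):
    c=c or r.get_calibration(n); K=np.array(c['mtx']);D=np.array(c['dist']);T=np.array(c['extrinsics'])
    us=np.atleast_1d(us).astype(int);vs=np.atleast_1d(vs).astype(int)
    p=cv2.undistortPoints(np.stack([us,vs],1).astype(float)[:,None],K,D)[:,0]
    z=d[vs,us]; P=np.c_[p*z[:,None],z]
    return P@T[:3,:3].T+T[:3,3]
def proj(n,P,c=None):
    c=c or r.get_calibration(n);T=np.linalg.inv(np.array(c['extrinsics']))
    return cv2.projectPoints(np.atleast_2d(P).astype(float),cv2.Rodrigues(T[:3,:3])[0],T[:3,3],np.array(c['mtx']),np.array(c['dist']))[0][:,0]
def tool():
    o=r.get_obs(); return np.array(o['tcp_pos']),R.from_rotvec(o['orientation'])
def cloud(n,d):
    v,u=np.nonzero(d>0); return pts(n,d,u,v),u,v
E
python3 - <<'E'
from h import *
np.set_printoptions(precision=3,suppress=True)
a,_=snap('scene'); b,_=snap('top')
cv2.imwrite('pics/a.png',a[:,:,::-1]);cv2.imwrite('pics/b.png',b[:,:,::-1])
for n in ['scene','top']:
  for t in ['sine_bar','parallel','rack','case','pocket','lid_edge','keeper','lever_pin','lever_tip','loop_pin','crossbar','height_gauge','hub','wrench']:
    for q in r.landmark_of(t,n)[:3]:
        print(n,t,np.array(q['xyz']),round(q['score'],2),proj(n,q['xyz'])[0].round())
print(r.get_obs()['clock'])
E
```

```text
pics
scene sine_bar [0.659 0.109 0.001] 0.31 [296. 245.]
scene rack [ 0.566  0.308 -0.004] 0.97 [352. 196.]
scene case [ 0.781 -0.154 -0.003] 0.91 [190. 340.]
scene case [ 0.557 -0.177 -0.   ] 0.85 [156. 249.]
scene case [ 0.327 -0.175 -0.   ] 0.65 [142. 185.]
scene pocket [ 0.333 -0.156  0.035] 0.82 [147. 174.]
scene pocket [ 0.557 -0.149  0.043] 0.7 [165. 232.]
scene lid_edge [ 0.802 -0.102  0.087] 0.93 [218. 314.]
scene lid_edge [ 0.338 -0.121  0.087] 0.7 [157. 155.]
scene lid_edge [ 0.552 -0.324  0.217] 0.6 [ 40. 190.]
scene keeper [ 0.553 -0.306  0.229] 0.97 [ 49. 182.]
scene keeper [ 0.341 -0.113  0.071] 0.73 [161. 160.]
scene keeper [ 0.803 -0.093  0.074] 0.64 [224. 317.]
scene lever_pin [ 0.805 -0.087  0.051] 0.96 [229. 324.]
scene lever_pin [ 0.563 -0.086  0.06 ] 0.79 [194. 221.]
scene lever_pin [ 0.34  -0.109  0.046] 0.68 [165. 168.]
scene lever_tip [ 0.564 -0.036  0.053] 0.86 [217. 217.]
scene lever_tip [ 0.803 -0.084  0.002] 0.47 [232. 336.]
scene loop_pin [ 0.56  -0.065  0.059] 0.63 [203. 217.]
scene loop_pin [ 0.34  -0.109  0.027] 0.52 [167. 174.]
scene loop_pin [ 0.805
[... 1435 characters left out ...]
25. 296.]
top lever_tip [ 0.8   -0.086  0.006] 0.56 [306. 110.]
top loop_pin [ 0.56  -0.069  0.06 ] 0.77 [306. 201.]
top loop_pin [ 0.341 -0.104  0.033] 0.52 [324. 296.]
top loop_pin [ 0.801 -0.089  0.032] 0.39 [308. 106.]
top crossbar [ 0.803 -0.092  0.069] 0.53 [311.  99.]
top crossbar [ 0.339 -0.114  0.066] 0.47 [330. 298.]
top crossbar [ 0.559 -0.023  0.054] 0.44 [286. 202.]
top height_gauge [ 0.794  0.066 -0.003] 0.95 [246. 115.]
top height_gauge [ 0.559 -0.069  0.06 ] 0.54 [306. 201.]
top height_gauge [0.376 0.042 0.002] 0.46 [260. 282.]
top hub [ 0.653  0.11  -0.001] 0.83 [230. 169.]
top hub [ 0.544  0.265 -0.003] 0.59 [168. 214.]
top wrench [ 0.377  0.037 -0.001] 0.89 [262. 281.]
1.5
```

View pics/a.png

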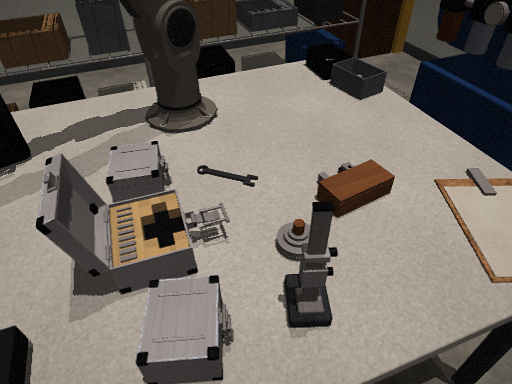

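View pics/b.png

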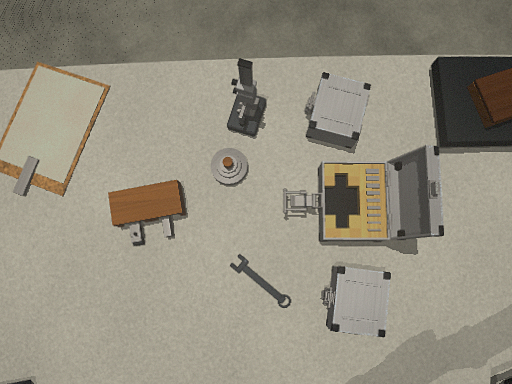

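The scene view shows the open, largest case at (155,235), with smaller shut look-alikes at (140,165) and (185,330). Its latch lies out at (210,220), and the rack is at (355,190).

In the top view two bars stick out of the rack, at (136,235) and (168,227). Candidates for the sine bar:
- (136,235): has a dark hole on top and a roller end.
- (168,227): plain, so probably the parallel.

The case candidates in the top view are (348,204), which is open and largest, and the smaller ones at (338,110) and (358,300). I'll check the bar choice in a crop.

Run:
```python
from h import *
np.set_printoptions(precision=4,suppress=True)
a,d=snap('top')
c=a[180:250,95:195]; cv2.imwrite('pics/c.png',cv2.resize(c,None,fx=6,fy=6,interpolation=cv2.INTER_CUBIC)[:,:,::-1])
P,u,v=cloud('top',d)
def rect(m,s):
    q=P[m]; print(s,len(q),'z',np.percentile(q[:,2],[5,50,95])); 
    if len(q)>5: print(cv2.minAreaRect((q[:,:2]*1000).astype(np.float32)))
x,y,z=P.T
rect((z>.045)&(z<.065)&(x>.48)&(x<.66)&(y>.2)&(y<.42),'racktop')
for lo,hi,s in[(.31,.40,'sine?'),(.22,.305,'par?')]:
    rect((z>.02)&(z<.038)&(x>.42)&(x<.535)&(y>lo)&(y<hi),s)
rect((z>.064)&(z<.085)&(x>.45)&(x<.66)&(y>-.27)&(y<-.08),'case top')
rect((z>.1)&(x>.42)&(x<.7)&(y>-.4)&(y<-.2),'lid')
p,q=tool();print(p,q.as_matrix())
T=np.array(r.get_calibration('wrist')['extrinsics']);print('cam in tool',q.inv().apply(T[:3,3]-p),(q.inv()*R.from_matrix(T[:3,:3])).as_matrix())
print(r.get_calibration('wrist')['mtx'])
```

```text
racktop 2415 z [0.0511 0.0545 0.0577]
((567.7369384765625, 309.2265319824219), (81.88542175292969, 169.33413696289062), 9.414501190185547)
sine? 228 z [0.0226 0.0301 0.0334]
((498.1192932128906, 345.867431640625), (48.8657341003418, 70.94384765625), 10.73977279663086)
par? 176 z [0.0234 0.0304 0.0345]
((509.8768310546875, 277.4930114746094), (48.09252166748047, 49.10867691040039), 7.89730167388916)
case top 4421 z [0.0693 0.0736 0.0826]
((557.2631225585938, -175.5173797607422), (190.9166717529297, 180.3965606689453), 88.87369537353516)
lid 3331 z [0.1074 0.1688 0.2269]
((553.4378051757812, -290.6440124511719), (64.91803741455078, 181.77883911132812), 88.49971771240234)
[ 0.2452 -0.6289  0.2313] [[ 0.9317  0.3633  0.    ]
 [ 0.3633 -0.9317 -0.    ]
 [-0.      0.     -1.    ]]
cam in tool [ 0.0773 -0.0001 -0.1439] [[ 0.0003 -0.9528 -0.3035]
 [ 1.      0.0002  0.0002]
 [-0.0001 -0.3035  0.9528]]
[[278.4554   0.     255.3458]
 [  0.     278.4554 193.2445]
 [  0.       0.       1.    ]]
```

View pics/c.png

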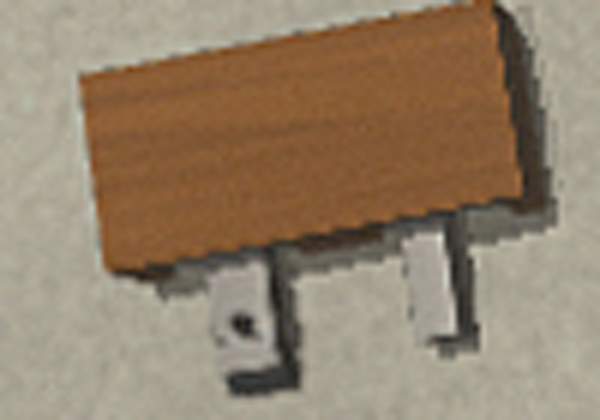

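The crop shows the bar at crop (240,320), full-frame (135,233), with the dark top hole and dark roller end. That is the sine bar; the plain bar at crop (435,285) is the parallel. Going over there.

```bash
python3 -m jog '[{"rz":6,"z":-0.035},{"rz":6,"z":-0.035},{"x":0.033,"y":-0.0417},{"x":0.033,"y":-0.0417},{"x":0.033,"y":-0.0417},{"x":0.033,"y":-0.0417},{"x":0.033,"y":-0.0417},{"x":0.033,"y":-0.0417}]'
python3 -m jog '[{"x":0.015,"y":-0.052},{"x":0.015,"y":-0.052},{"x":0.015,"y":-0.052},{"x":0.015,"y":-0.052},{"x":0.015,"y":-0.052}]'
python3 -m jog '[{"x":0.012,"y":-0.05},{"x":0.012,"y":-0.05},{"x":0.012,"y":-0.05},{"x":0.012,"y":-0.05},{"x":0.012,"y":-0.05},{"x":0.012,"y":-0.05},{"x":0.012,"y":-0.05,"z":0.05},{"x":0.012,"y":-0.05,"z":0.05}]'
```

```text
validation failed for argument at $[0]...
validation failed for argument at $[0]...
validation failed for argument at $[0]...
```

```bash
python3 -m jog '[{"fingers":0.085,"x":0,"y":0,"z":-0.035,"rx":0,"ry":0,"rz":6},{"fingers":0.085,"x":0,"y":0,"z":-0.035,"rx":0,"ry":0,"rz":6}]'; python3 -m jog '[{"fingers":0.085,"x":0.033,"y":-0.0417,"z":0}]'; python3 -m jog --help
```

```text
clock: 1.8
tcp_pos: [0.2451, -0.6287, 0.3018]
orientation: [-3.131, -0.249, 0.0]
contact_force: [0.6, -0.3, 0.3]
grip_width: 0.0846
gripper_force: 0.0validation failed for argument at $[0]...
invalid input: not JSON, or not a number
```

```bash
python3 -m jog '[{"fingers":0.085,"x":0.033,"y":-0.0417,"z":0,"rx":0,"ry":0,"rz":0},{"fingers":0.085,"x":0.033,"y":-0.0417,"z":0,"rx":0,"ry":0,"rz":0},{"fingers":0.085,"x":0.033,"y":-0.0417,"z":0,"rx":0,"ry":0,"rz":0},{"fingers":0.085,"x":0.033,"y":-0.0417,"z":0,"rx":0,"ry":0,"rz":0},{"fingers":0.085,"x":0.033,"y":-0.0417,"z":0,"rx":0,"ry":0,"rz":0},{"fingers":0.085,"x":0.033,"y":-0.0417,"z":0,"rx":0,"ry":0,"rz":0}]'
python3 -m jog '[{"fingers":0.085,"x":0.015,"y":-0.052,"z":0,"rx":0,"ry":0,"rz":0},{"fingers":0.085,"x":0.015,"y":-0.052,"z":0,"rx":0,"ry":0,"rz":0},{"fingers":0.085,"x":0.015,"y":-0.052,"z":0,"rx":0,"ry":0,"rz":0},{"fingers":0.085,"x":0.015,"y":-0.052,"z":0,"rx":0,"ry":0,"rz":0},{"fingers":0.085,"x":0.015,"y":-0.052,"z":0,"rx":0,"ry":0,"rz":0}]'
python3 -m jog '[{"fingers":0.085,"x":0.012,"y":-0.05,"z":0,"rx":0,"ry":0,"rz":0},{"fingers":0.085,"x":0.012,"y":-0.05,"z":0,"rx":0,"ry":0,"rz":0},{"fingers":0.085,"x":0.012,"y":-0.05,"z":0,"rx":0,"ry":0,"rz":0},{"fingers":0.085,"x":0.012,"y":-0.05,"z":0,"rx":0,"ry":0,"rz":0},{"fingers":0.085,"x":0.012,"y":-0.05,"z":0,"rx":0,"ry":0,"rz":0},{"fingers":0.085,"x":0.012,"y":-0.05,"z":0,"rx":0,"ry":0,"rz":0},{"fingers":0.085,"x":0.012,"y":-0.05,"z":0.05,"rx":0,"ry":0,"rz":0},{"fingers":0.085,"x":0.012,"y":-0.05,"z":0.05,"rx":0,"ry":0,"rz":0}]'
```

```text
clock: 2.55
tcp_pos: [0.4009, -0.3484, 0.3016]
orientation: [3.131, 0.255, 0.001]
contact_force: [0.9, -0.4, 1.2]
grip_width: 0.0853
gripper_force: 0.0
clock: 3.18
tcp_pos: [0.4322, -0.0796, 0.3017]
orientation: [3.131, 0.254, 0.001]
contact_force: [0.4, 0.2, -0.7]
grip_width: 0.085
gripper_force: 0.0
clock: 4.18
tcp_pos: [0.4621, 0.3173, 0.2137]
orientation: [-3.131, -0.253, -0.003]
contact_force: [1.5, -0.8, 0.3]
grip_width: 0.0849
gripper_force: 0.0
```

```bash
cat >> h.py <<'E'
def delta(target,yaw=None):
    """shift in current tool axes to reach target (no turn)"""
    p,q=tool(); return q.inv().apply(np.array(target)-p)
E
python3 - <<'E'
from h import *
np.set_printoptions(precision=4,suppress=True)
a,d=snap('wrist','d.png')
P,u,v=cloud('wrist',d); x,y,z=P.T
def rect(m,s):
    q=P[m]; print(s,len(q),'z',np.percentile(q[:,2],[5,50,95]))
    if len(q)>5: print(cv2.minAreaRect((q[:,:2]*1000).astype(np.float32)))
rect((z>.026)&(z<.035)&(x>.43)&(x<.515)&(y>.315)&(y<.385),'sine')
rect((z>.026)&(z<.035)&(x>.43)&(x<.525)&(y>.24)&(y<.295),'par')
rect((z>.05)&(z<.058)&(x>.46)&(y>.2)&(y<.42),'rack')
for t in['sine_bar','parallel','rack']: print(t,[ (np.array(k['xyz']),round(k['score'],2)) for k in r.landmark_of(t,'wrist')[:2]])
E
```

```text
sine 44 z [0.026  0.0262 0.0269]
((492.288818359375, 342.6267395019531), (39.87269592285156, 23.424470901489258), 8.692126274108887)
par 18 z [0.026  0.0262 0.0265]
((500.886962890625, 267.0108947753906), (34.864784240722656, 14.095457077026367), 2.8823206424713135)
rack 140 z [0.05   0.0502 0.0508]
((560.9195556640625, 314.8296813964844), (76.96202850341797, 164.4867401123047), 9.599536895751953)
sine_bar [(array([ 0.5251,  0.3444, -0.0006]), 0.94)]
parallel []
rack [(array([0.5652, 0.3113, 0.0016]), 0.65)]
```

View pics/d.png

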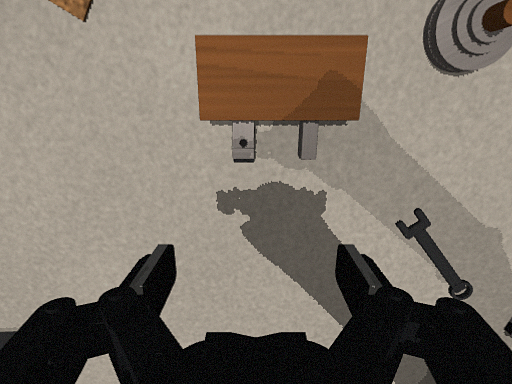

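The wrist view shows the sine bar (hole, roller) at (243,140), the parallel at (308,140), and the rack above them. Refining the bar's line once, with a looser height band.

Run:
```python
from h import *
np.set_printoptions(precision=4,suppress=True)
a,d=snap('wrist')
P,u,v=cloud('wrist',d); x,y,z=P.T
b=(x<.44)&(x>.3)&(y>.2)&(y<.45);print('bench z',np.median(z[b]))
def rect(m,s):
    q=P[m]; print(s,len(q),'z',np.percentile(q[:,2],[5,50,95]),'mean',q.mean(0))
    if len(q)>5:
        print(cv2.minAreaRect((q[:,:2]*1000).astype(np.float32)))
rect((z>.019)&(z<.036)&(u>225)&(u<265)&(v>118)&(v<165),'sine')
rect((z>.019)&(z<.036)&(u>290)&(u<325)&(v>118)&(v<165),'par')
rect((z>.04)&(z<.06)&(u>185)&(u<380)&(v>30)&(v<125),'rack')
# column centre of bar in image rows
print('pix', pts('wrist',d,[234,243,253,234,243,253],[130,130,130,150,150,150]))
print('delta to (0.478,0.340)',delta([.478,.340,.16]))
```

```text
bench z 0.002283762110116827
sine 864 z [0.0218 0.0325 0.0338] mean [0.4982 0.3367 0.0318]
((496.35418701171875, 336.35931396484375), (48.63019943237305, 24.240951538085938), 7.807077884674072)
par 668 z [0.0256 0.0325 0.0336] mean [0.5113 0.2621 0.0318]
((510.9898986816406, 261.00189208984375), (43.74753952026367, 18.352821350097656), 8.39487361907959)
rack 14348 z [0.0555 0.0568 0.058 ] mean [0.5694 0.3087 0.0568]
((567.9804077148438, 308.2167053222656), (80.25048828125, 168.69158935546875), 9.105713844299316)
pix [[0.5065 0.3476 0.0325]
 [0.5083 0.3374 0.0338]
 [0.5098 0.3261 0.0302]
 [0.4837 0.3444 0.0319]
 [0.4855 0.334  0.0325]
 [0.4826 0.3219 0.0016]]
delta to (0.478,0.340) [ 0.0202 -0.0215  0.0543]
```

```bash
python3 -m jog '[{"fingers":0.06,"x":0.0325,"y":-0.0135,"z":0,"rx":0,"ry":0,"rz":1.5},{"fingers":0.06,"x":0,"y":0,"z":0.05,"rx":0,"ry":0,"rz":0},{"fingers":0.06,"x":0,"y":0,"z":0.05,"rx":0,"ry":0,"rz":0},{"fingers":0.06,"x":0,"y":0,"z":0.04,"rx":0,"ry":0,"rz":0},{"fingers":0.06,"x":0,"y":0,"z":0,"rx":0,"ry":0,"rz":0}]'
python3 - <<'E'
from h import *
print(delta([.492,.3358,.007]),tool()[1].as_matrix()[:2,0])
E
```

```text
clock: 5.05
tcp_pos: [0.491, 0.3317, 0.0731]
orientation: [3.131, 0.21, -0.004]
contact_force: [0.7, -0.1, 0.3]
grip_width: 0.06
gripper_force: 0.0
[ 0.00171737 -0.00413521  0.06604283] [0.99102844 0.13362428]
```

```bash
python3 -m jog '[{"fingers":0.06,"x":0.001,"y":-0.004,"z":0.033,"rx":0,"ry":0,"rz":0},{"fingers":0.06,"x":0,"y":0,"z":0.033,"rx":0,"ry":0,"rz":0},{"fingers":0.06,"x":0,"y":0,"z":0,"rx":0,"ry":0,"rz":0},{"fingers":0.015,"x":0,"y":0,"z":0,"rx":0,"ry":0,"rz":0},{"fingers":0.015,"x":0,"y":0,"z":0,"rx":0,"ry":0,"rz":0},{"fingers":0.015,"x":0,"y":0,"z":0,"rx":0,"ry":0,"rz":0},{"fingers":0.015,"x":0,"y":0,"z":0,"rx":0,"ry":0,"rz":0}]' 50
```

```text
clock: 5.92
tcp_pos: [0.4933, 0.3392, 0.0107]
orientation: [-3.133, -0.213, -0.006]
contact_force: [-0.1, -1.9, 6.9]
grip_width: 0.0238
gripper_force: 49.3
```

```bash
python3 -m jog '[{"fingers":0.015,"x":-0.01,"y":0,"z":-0.001,"rx":0,"ry":0,"rz":0},{"fingers":0.015,"x":-0.015,"y":0,"z":0,"rx":0,"ry":0,"rz":0},{"fingers":0.015,"x":-0.015,"y":0,"z":0,"rx":0,"ry":0,"rz":0},{"fingers":0.015,"x":-0.015,"y":0,"z":0,"rx":0,"ry":0,"rz":0},{"fingers":0.015,"x":-0.015,"y":0,"z":0,"rx":0,"ry":0,"rz":0},{"fingers":0.015,"x":-0.015,"y":0,"z":0,"rx":0,"ry":0,"rz":0},{"fingers":0.015,"x":-0.005,"y":0,"z":0,"rx":0,"ry":0,"rz":0},{"fingers":0.015,"x":0,"y":0,"z":0,"rx":0,"ry":0,"rz":0}]'
python3 -m jog '[{"fingers":0.06,"x":0,"y":0,"z":0,"rx":0,"ry":0,"rz":0},{"fingers":0.06,"x":0,"y":0,"z":0,"rx":0,"ry":0,"rz":0},{"fingers":0.06,"x":0,"y":0,"z":-0.05,"rx":0,"ry":0,"rz":0},{"fingers":0.06,"x":0,"y":0,"z":-0.06,"rx":0,"ry":0,"rz":0},{"fingers":0.06,"x":0,"y":0,"z":0,"rx":0,"ry":0,"rz":0}]'
python3 - <<'E'
from h import *
np.set_printoptions(precision=4,suppress=True)
a,d=snap('wrist','e.png')
P,u,v=cloud('wrist',d); x,y,z=P.T
m=(z>.022)&(z<.04)&(abs(x-.45)<.1)&(abs(y-.333)<.03)
print(m.sum(),cv2.minAreaRect((P[m][:,:2]*1000).astype(np.float32)),tool()[0],tool()[1].as_matrix()[:2,0])
E
```

```text
clock: 6.92
tcp_pos: [0.4026, 0.3273, 0.0106]
orientation: [-3.133, -0.215, -0.004]
contact_force: [0.9, 0.4, 10.3]
grip_width: 0.0237
gripper_force: 50.7
clock: 7.55
tcp_pos: [0.404, 0.3283, 0.123]
orientation: [-3.13, -0.213, -0.009]
contact_force: [0.6, 0.0, -0.3]
grip_width: 0.0601
gripper_force: 0.0
3585 ((455.24322509765625, 328.9053649902344), (43.212486267089844, 143.6692352294922), 86.6663589477539) [0.403  0.3268 0.1207] [0.9908 0.1355]
```

View pics/e.png

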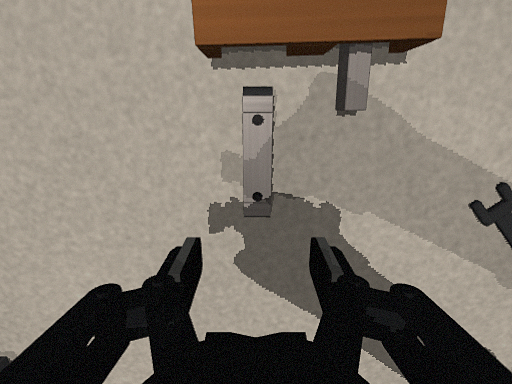

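The wrist view shows the bar fully out and standing upright, from (258,88) to (258,215), with its holes at (257,119) and (257,196). The parallel has not moved. Measuring the bar's centre.

Run:
```python
from h import *
np.set_printoptions(precision=4,suppress=True)
a,d=snap('wrist')
P,u,v=cloud('wrist',d); x,y,z=P.T
m=(z>.028)&(z<.037)&(u>236)&(u<280)&(v>80)&(v<222)
print(m.sum(),cv2.minAreaRect((P[m][:,:2]*1000).astype(np.float32)))
c=P[m][:,:2];
print('z',np.median(z[m]),'c',c.mean(0)); 
p,q=tool();t=q.inv().apply(P[m]-p);print('tool',np.percentile(t,[1,50,99],axis=0))
# edge midline
for lo,hi in[(.04,.06),(.08,.1)]:
    k=(t[:,0]>lo)&(t[:,0]<hi)
    if k.any(): print(lo,np.percentile(t[k,1],[3,97]))
```

```text
3545 ((435.50732421875, 330.4232482910156), (103.46802520751953, 25.011962890625), 7.6485066413879395)
z 0.029641553992111797 c [0.439  0.3309]
tool [[-0.0168 -0.0123  0.088 ]
 [ 0.0386 -0.0003  0.0896]
 [ 0.0845  0.012   0.091 ]]
0.04 [-0.0118  0.0114]
0.08 [-0.0119  0.0116]
```

```bash
python3 -m jog '[{"fingers":0.06,"x":0.033,"y":0,"z":0,"rx":0,"ry":0,"rz":0},{"fingers":0.05,"x":0,"y":0,"z":0.05,"rx":0,"ry":0,"rz":0},{"fingers":0.05,"x":0,"y":0,"z":0.035,"rx":0,"ry":0,"rz":0},{"fingers":0.05,"x":0,"y":0,"z":0.022,"rx":0,"ry":0,"rz":0},{"fingers":0.05,"x":0,"y":0,"z":0,"rx":0,"ry":0,"rz":0}]'
python3 -m jog '[{"fingers":0.015,"x":0,"y":0,"z":0,"rx":0,"ry":0,"rz":0},{"fingers":0.015,"x":0,"y":0,"z":0,"rx":0,"ry":0,"rz":0},{"fingers":0.015,"x":0,"y":0,"z":0,"rx":0,"ry":0,"rz":0},{"fingers":0.015,"x":0,"y":0,"z":0,"rx":0,"ry":0,"rz":0}]' 60
```

```text
clock: 8.28
tcp_pos: [0.4326, 0.3288, 0.009]
orientation: [3.13, 0.215, -0.009]
contact_force: [-0.8, 0.4, -0.1]
grip_width: 0.0498
gripper_force: 0.0
clock: 8.78
tcp_pos: [0.4354, 0.3311, 0.0129]
orientation: [-3.134, -0.214, -0.001]
contact_force: [-1.9, -0.1, 5.2]
grip_width: 0.0237
gripper_force: 59.9
```

```bash
python3 -m jog '[{"fingers":0.04,"x":0,"y":0,"z":0,"rx":0,"ry":0,"rz":0},{"fingers":0.04,"x":0,"y":0,"z":-0.006,"rx":0,"ry":0,"rz":0},{"fingers":0.015,"x":0,"y":0,"z":0,"rx":0,"ry":0,"rz":0},{"fingers":0.015,"x":0,"y":0,"z":0,"rx":0,"ry":0,"rz":0},{"fingers":0.015,"x":0,"y":0,"z":0,"rx":0,"ry":0,"rz":0},{"fingers":0.015,"x":0,"y":0,"z":0,"rx":0,"ry":0,"rz":0}]' 60
python3 -m jog '[{"fingers":0.015,"x":0,"y":0,"z":-0.01,"rx":0,"ry":0,"rz":0},{"fingers":0.015,"x":0,"y":0,"z":-0.06,"rx":0,"ry":0,"rz":0},{"fingers":0.015,"x":0,"y":0,"z":-0.06,"rx":0,"ry":0,"rz":0},{"fingers":0.015,"x":0,"y":0,"z":-0.05,"rx":0,"ry":0,"rz":0},{"fingers":0.015,"x":0,"y":0,"z":0,"rx":0,"ry":0,"rz":0}]'
python3 - <<'E'
from h import *
np.set_printoptions(precision=4,suppress=True)
# case fit from top + scene (case body only, walls)
for n in['top','scene']:
    a,d=snap(n); P,u,v=cloud(n,d); x,y,z=P.T
    m=(z>.066)&(z<.095)&(x>.44)&(x<.68)&(y>-.26)&(y<-.085)
    if n=='top':
        cv2.imwrite('pics/f.png',cv2.resize(a[130:270,270:450],None,fx=4,fy=4,interpolation=cv2.INTER_CUBIC)[:,:,::-1])
    print(n,m.sum(),cv2.minAreaRect((P[m][:,:2]*1000).astype(np.float32)),'deck z',np.median(z[(abs(x-.557)<.06)&(abs(y+.2)<.03)]))
    # front wall top edge per x bin, left/right edges per y bin
    mm=m&(z>.066)
    ex=[];
    for xx in np.arange(.49,.63,.01):
        k=(abs(x-xx)<.005)&(z>.066)&(z<.095)&(y<-.08)&(y>-.2)&(abs(x-.557)>.03)
        if k.sum()>5: ex.append((xx,np.percentile(y[k],98)))
    ex=np.array(ex); f=np.polyfit(ex[:,0],ex[:,1],1); print('front y at .557',np.polyval(f,.557),'slope',f[0])
    e0=[];e1=[]
    for yy in np.arange(-.24,-.11,.01):
        k=(abs(y-yy)<.005)&(z>.07)&(z<.095)&(x>.43)&(x<.68)
        if k.sum()>5: e0.append((yy,np.percentile(x[k],1)));e1.append((yy,np.percentile(x[k],99)))
    for e in(e0,e1):
        e=np.array(e);f=np.polyfit(e[:,0],e[:,1],1);print(' side x at -.15',np.polyval(f,-.15),'slope',f[0])
E
```

```text
clock: 9.52
tcp_pos: [0.4356, 0.3312, 0.019]
orientation: [-3.134, -0.214, -0.002]
contact_force: [-0.7, -0.8, 7.1]
grip_width: 0.0233
gripper_force: 58.7
clock: 10.15
tcp_pos: [0.4367, 0.3324, 0.2023]
orientation: [-3.13, -0.213, -0.01]
contact_force: [0.7, 0.7, -4.0]
grip_width: 0.0231
gripper_force: 60.6
top 4123 ((557.3668212890625, -173.17660522460938), (176.20811462402344, 180.8134307861328), 89.0285873413086) deck z 0.07236354828919511
front y at .557 -0.10542560237733434 slope -0.0315709455816903
 side x at -.15 0.4681924622104409 slope 0.0028672921039936696
 side x at -.15 0.6472638070464862 slope 0.029909943866209376
scene 4415 ((555.773193359375, -172.64442443847656), (174.58981323242188, 187.89114379882812), 89.96578216552734) deck z 0.07199266545951577
front y at .557 -0.10653028996158617 slope -0.02895094910929977
 side x at -.15 0.46844706756673077 slope 0.02379206405351947
 side x at -.15 0.6481675523707054 slope 0.033623478561128385
```

View pics/f.png

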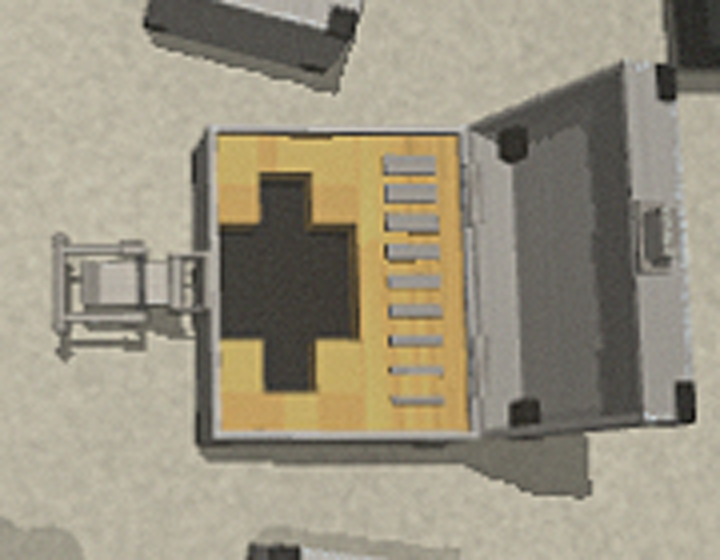

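The crop shows the open case, with the dark pocket cross spanning (262..315, 172..390) and its widening at 225..340. The latch lies straight out on the left at (60..200, 290). Moving next to the pocket for a close look.

```bash
python3 -m jog '[{"fingers":0.015,"x":0,"y":0,"z":-0.03,"rx":0,"ry":0,"rz":9.4},{"fingers":0.015,"x":0.006,"y":0.04,"z":0,"rx":0,"ry":0,"rz":0},{"fingers":0.015,"x":0.006,"y":0.045,"z":0,"rx":0,"ry":0,"rz":0},{"fingers":0.015,"x":0.006,"y":0.05,"z":0,"rx":0,"ry":0,"rz":0},{"fingers":0.015,"x":0.006,"y":0.05,"z":0,"rx":0,"ry":0,"rz":0},{"fingers":0.015,"x":0.006,"y":0.05,"z":0,"rx":0,"ry":0,"rz":0},{"fingers":0.015,"x":0.006,"y":0.05,"z":0,"rx":0,"ry":0,"rz":0},{"fingers":0.015,"x":0.006,"y":0.05,"z":0,"rx":0,"ry":0,"rz":0}]'
python3 -m jog '[{"fingers":0.015,"x":0.005,"y":0.05,"z":0,"rx":0,"ry":0,"rz":0},{"fingers":0.015,"x":0,"y":0.05,"z":0,"rx":0,"ry":0,"rz":0},{"fingers":0.015,"x":0,"y":0.045,"z":0,"rx":0,"ry":0,"rz":0},{"fingers":0.015,"x":0,"y":0,"z":0,"rx":0,"ry":0,"rz":0}]'
python3 - <<'E'
from h import *
np.set_printoptions(precision=4,suppress=True)
p,q=tool();a,d=snap('wrist','g.png');print(p,q.as_matrix()[:2,0])
for t in['pocket','case']: print(t,[ (np.array(k['xyz']),round(k['score'],2)) for k in r.landmark_of(t,'wrist')[:2]])
print('pred',proj('wrist',[[.558,-.151,.046],[.558+.064,-.151-.002,.072],[.558+.034,-.151+.041,.072],[.558+.034,-.151-.041,.072]]))
E
```

```text
clock: 11.25
tcp_pos: [0.466, -0.0072, 0.2259]
orientation: [3.141, -0.044, -0.007]
contact_force: [1.0, -1.4, -4.4]
grip_width: 0.0234
gripper_force: 60.6
clock: 11.75
tcp_pos: [0.4663, -0.1545, 0.2255]
orientation: [3.141, -0.055, -0.008]
contact_force: [-0.3, 0.5, -5.1]
grip_width: 0.0232
gripper_force: 60.6
[ 0.4663 -0.1545  0.2255] [ 0.9994 -0.035 ]
pocket [(array([ 0.557 , -0.1465,  0.0486]), 0.59)]
case [(array([ 0.5584, -0.1783, -0.0007]), 0.77)]
pred [[254.8052  91.5222]
 [254.9806  17.3825]
 [211.4516  54.2711]
 [296.1849  51.7389]]
```

View pics/g.png

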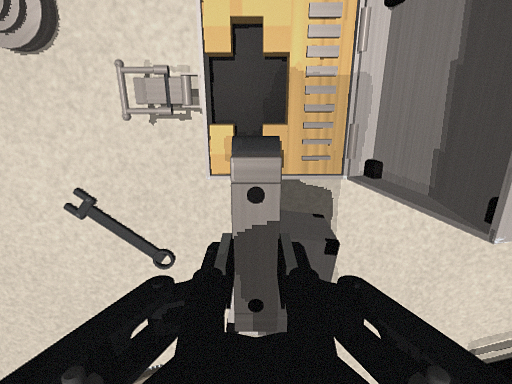

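The wrist view shows the pocket's far slot at about (248,24), the right edge of the widening at (288, 57–126), and the held bar running from (256,137) to (256,330). The pocket lies a few px left of my prediction, so I'm measuring its edges by colour.

Run:
```python
from h import *
np.set_printoptions(precision=4,suppress=True)
c=r.get_calibration('wrist');p,q=tool();a,d=snap('wrist')
K=np.array(c['mtx']);D=np.array(c['dist']);T=np.array(c['extrinsics'])
def ray(uv,z):
    w=cv2.undistortPoints(np.array(uv,float).reshape(-1,1,2),K,D)[:,0]
    w=np.c_[w,np.ones(len(w))]@T[:3,:3].T; s=(z-T[2,3])/w[:,2]; return T[:3,3]+w*s[:,None]
ye=(a[...,0].astype(int)-a[...,2])>50
L=[];Rr=[];W=[]
for v in range(30,52,2):
    k=np.nonzero(~ye[v,215:285])[0]+215; L.append((k.min()-.5,v));Rr.append((k.max()+.5,v))
for v in range(66,122,4):
    k=np.nonzero(~ye[v,240:300])[0]+240;k=k[k<=np.nonzero(ye[v,240:300])[0].min()+240]; W.append((k.max()+.5,v))
F=[]
for u in range(237,260,2):
    k=np.nonzero(~ye[10:45,u])[0]+10; F.append((u,k.min()-.5))
print(np.median(L,0),np.median(Rr,0),np.median(W,0),np.median(F,0))
l,rr,w,f=[ray(k,.072) for k in(L,Rr,W,F)]
print('slot L',np.median(l,0),'R',np.median(rr,0),'wide R',np.median(w,0),'far',np.median(f,0))
print('slopes',np.polyfit(w[:,0],w[:,1],1)[0])
print('deck z',np.median(pts('wrist',d,[300]*5,[30,31,32,33,34],c)[:,2]))
# bar in hand
P,u,v=cloud('wrist',d);t=q.inv().apply(P-p);m=(u>225)&(u<288)&(v>130)&(v<335)&(abs(t[:,1])<.02)&(t[:,2]<0.03)&(t[:,2]>-.03)
B=t[m];print('bar tool',np.percentile(B,[1,50,99],axis=0))
for lo,hi in[(-.045,-.03),(.03,.045)]:
    k=(B[:,0]>lo)&(B[:,0]<hi);print(k.sum(),np.percentile(B[k,1],[3,97]),np.median(B[k,2]))
```

```text
Traceback (most recent call last):
ValueError: zero-size array to reduction operation minimum which has no identity
```

```bash
cat > m.py <<'E'
from h import *
np.set_printoptions(precision=4,suppress=True)
c=r.get_calibration('wrist');p,q=tool();a,d=snap('wrist')
K=np.array(c['mtx']);D=np.array(c['dist']);T=np.array(c['extrinsics'])
def ray(uv,z):
    w=cv2.undistortPoints(np.array(uv,float).reshape(-1,1,2),K,D)[:,0]
    w=np.c_[w,np.ones(len(w))]@T[:3,:3].T; s=(z-T[2,3])/w[:,2]; return T[:3,3]+w*s[:,None]
print(p,'deck z',np.median(pts('wrist',d,[300]*5,[30,31,32,33,34],c)[:,2]))
# pocket by depth: below deck
P,u,v=cloud('wrist',d)
H=np.zeros(d.shape);H[v,u]=P[:,2]
for row in(32,40,48,60,80,100,120): 
    k=np.nonzero((H[row,200:310]<.064)&(H[row,200:310]>.03))[0]+200
    if len(k): print(row,k.min(),k.max(),ray([(k.min()-.5,row),(k.max()+.5,row)],.072)[:,:2].ravel(), a[row,k.min()-3],a[row,k.max()+3])
for col in(240,248,256,220,280):
    k=np.nonzero((H[5:135,col]<.064)&(H[5:135,col]>.03))[0]+5
    if len(k): print('col',col,k.min(),k.max(),ray([(col,k.min()-.5),(col,k.max()+.5)],.072)[:,:2].ravel())
t=q.inv().apply(P-p);m=(u>225)&(u<288)&(v>130)&(v<335)&(abs(t[:,1])<.02)&(t[:,2]<0.03)&(t[:,2]>-.03)
B=t[m];print('bar tool',np.percentile(B,[1,50,99],axis=0))
for lo,hi in[(-.03,-.0),(.0,.03),(.03,.05)]:
    k=(B[:,0]>lo)&(B[:,0]<hi);print(k.sum(),np.percentile(B[k,1],[3,97]) if k.any() else '',np.median(B[k,2]))
E
python3 m.py
```

```text
[ 0.4681 -0.149   0.2269] deck z 0.0728800027346797
32 239 269 [ 0.6109 -0.1366  0.6102 -0.166 ] [225 181 115] [224 177 115]
40 239 269 [ 0.6042 -0.1363  0.6034 -0.1659] [227 187 122] [223 183 115]
48 239 269 [ 0.5973 -0.136   0.5965 -0.1658] [224 183 119] [225 182 120]
60 214 294 [ 0.5874 -0.1111  0.5854 -0.1901] [58 54 56] [238 201 127]
80 214 293 [ 0.5693 -0.1098  0.5673 -0.1894] [232 221 214] [197 158 103]
100 215 293 [ 0.5505 -0.1095  0.5484 -0.1897] [177 171 167] [202 162 106]
120 216 292 [ 0.5308 -0.1091  0.5287 -0.189 ] [135 128 124] [202 160 104]
col 240 22 134 [ 0.6196 -0.1384  0.5153 -0.1339]
col 248 23 134 [ 0.6186 -0.1458  0.5151 -0.1423]
col 256 23 134 [ 0.6184 -0.1534  0.5149 -0.1508]
col 220 57 125 [ 0.5904 -0.1176  0.5251 -0.1134]
col 280 57 126 [ 0.5888 -0.176   0.5225 -0.1761]
bar tool [[-0.0482 -0.0128 -0.0268]
 [ 0.0136  0.0003 -0.0124]
 [ 0.061   0.014   0.0041]]
2147 [-0.0115  0.0117] -0.012579225607740257
2928 [-0.0131  0.0143] -0.012599959266498066
1972 [-0.0116  0.0118] -0.012495846607535934
```

```bash
python3 -m jog '[{"fingers":0.015,"x":0.045,"y":-0.001,"z":0,"rx":0,"ry":0,"rz":0},{"fingers":0.015,"x":0.042,"y":0,"z":0,"rx":0,"ry":0,"rz":0},{"fingers":0.015,"x":0,"y":0,"z":0.05,"rx":0,"ry":0,"rz":0},{"fingers":0.015,"x":0,"y":0,"z":0.05,"rx":0,"ry":0,"rz":0},{"fingers":0.015,"x":0,"y":0,"z":0.017,"rx":0,"ry":0,"rz":0},{"fingers":0.015,"x":0,"y":0,"z":0,"rx":0,"ry":0,"rz":0},{"fingers":0.015,"x":0,"y":0,"z":0,"rx":0,"ry":0,"rz":0},{"fingers":0.015,"x":0,"y":0,"z":0,"rx":0,"ry":0,"rz":0}]'
python3 - <<'E'
from h import *
np.set_printoptions(precision=4,suppress=True)
p,q=tool();print(p,q.as_matrix()[:,0],delta([.5548,-.1508,.066]))
a,d=snap('wrist','i.png')
E
```

```text
clock: 13.0
tcp_pos: [0.5571, -0.152, 0.1131]
orientation: [3.14, -0.044, 0.005]
contact_force: [0.3, 0.1, -3.7]
grip_width: 0.0232
gripper_force: 60.6
[ 0.5571 -0.152   0.1131] [ 0.9996 -0.028   0.0034] [-0.0025 -0.0012  0.0471]
```

View pics/i.png

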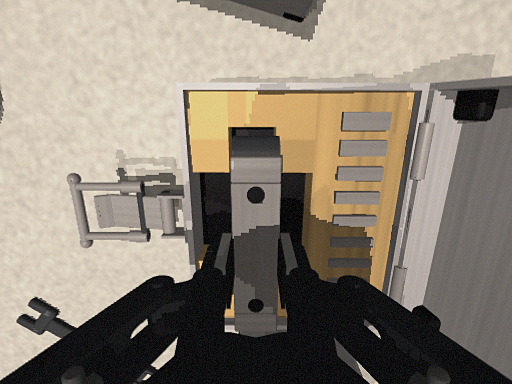

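The close view shows the slot end at (251,127) and the bar's axis at col 256, so the bar needs about 2 mm to the left. The finger wells are clear on both sides, at (200..306, 172). Correcting and lowering.

```bash
python3 -m jog '[{"fingers":0.015,"x":-0.002,"y":-0.002,"z":0.01,"rx":0,"ry":0,"rz":0},{"fingers":0.015,"x":0,"y":0,"z":0.008,"rx":0,"ry":0,"rz":0},{"fingers":0.015,"x":0,"y":0,"z":0.008,"rx":0,"ry":0,"rz":0},{"fingers":0.015,"x":0,"y":0,"z":0.006,"rx":0,"ry":0,"rz":0},{"fingers":0.015,"x":0,"y":0,"z":0,"rx":0,"ry":0,"rz":0},{"fingers":0.015,"x":0,"y":0,"z":0,"rx":0,"ry":0,"rz":0}]'
python3 -m jog '[{"fingers":0.015,"x":0,"y":0,"z":0.005,"rx":0,"ry":0,"rz":0},{"fingers":0.015,"x":0,"y":0,"z":0.005,"rx":0,"ry":0,"rz":0},{"fingers":0.015,"x":0,"y":0,"z":0.003,"rx":0,"ry":0,"rz":0},{"fingers":0.015,"x":0,"y":0,"z":0,"rx":0,"ry":0,"rz":0},{"fingers":0.015,"x":0,"y":0,"z":0,"rx":0,"ry":0,"rz":0}]'
```

```text
clock: 13.8
tcp_pos: [0.5541, -0.1498, 0.0793]
orientation: [3.141, -0.044, 0.001]
contact_force: [-1.0, 0.0, -3.7]
grip_width: 0.0232
gripper_force: 60.6
clock: 14.42
tcp_pos: [0.5539, -0.1498, 0.0662]
orientation: [-3.141, 0.044, -0.0]
contact_force: [0.3, 0.1, -3.2]
grip_width: 0.0229
gripper_force: 60.6
```

```bash
python3 -m jog '[{"fingers":0.015,"x":0,"y":0,"z":0.002,"rx":0,"ry":0,"rz":0},{"fingers":0.015,"x":0,"y":0,"z":0.001,"rx":0,"ry":0,"rz":0},{"fingers":0.015,"x":0,"y":0,"z":0.001,"rx":0,"ry":0,"rz":0},{"fingers":0.015,"x":0,"y":0,"z":0,"rx":0,"ry":0,"rz":0}]'
```

```text
clock: 14.92
tcp_pos: [0.5542, -0.1498, 0.0649]
orientation: [3.14, -0.044, 0.001]
contact_force: [-8.3, 0.7, 21.1]
grip_width: 0.0232
gripper_force: 63.7
```

```bash
python3 -m jog '[{"fingers":0.015,"x":0,"y":0,"z":-0.0015,"rx":0,"ry":0,"rz":0},{"fingers":0.03,"x":0,"y":0,"z":0,"rx":0,"ry":0,"rz":0},{"fingers":0.04,"x":0,"y":0,"z":0,"rx":0,"ry":0,"rz":0},{"fingers":0.04,"x":0,"y":0,"z":0,"rx":0,"ry":0,"rz":0},{"fingers":0.04,"x":0,"y":0,"z":-0.01,"rx":0,"ry":0,"rz":0},{"fingers":0.04,"x":0,"y":0,"z":-0.03,"rx":0,"ry":0,"rz":0},{"fingers":0.04,"x":0,"y":0,"z":-0.05,"rx":0,"ry":0,"rz":0},{"fingers":0.04,"x":0,"y":0,"z":-0.05,"rx":0,"ry":0,"rz":0}]' 40
python3 -m jog '[{"fingers":0.04,"x":-0.04,"y":0,"z":-0.05,"rx":0,"ry":0,"rz":0},{"fingers":0.04,"x":-0.04,"y":0,"z":0,"rx":0,"ry":0,"rz":0},{"fingers":0.04,"x":0,"y":0,"z":0,"rx":0,"ry":0,"rz":0},{"fingers":0.04,"x":0,"y":0,"z":0,"rx":0,"ry":0,"rz":0}]'
python3 - <<'E'
from h import *
np.set_printoptions(precision=4,suppress=True)
p,q=tool();a,d=snap('wrist','j.png');print(p)
P,u,v=cloud('wrist',d);x,y,z=P.T
m=(z>.074)&(z<.085)&(abs(x-.556)<.056)&(abs(y+.15)<.02)
print('top z',np.median(z[m]),cv2.minAreaRect((P[m][:,:2]*1000).astype(np.float32)))
k=(abs(x-.56)<.05)&(abs(y+.22)<.006);print('deck',np.percentile(z[k],[10,50]))
m=(z>.12)&(abs(x-.556)<.1)&(y<-.24)&(y>-.36); s=P[m]
for h in(.13,.15,.17,.19,.21,.225):
    k=abs(s[:,2]-h)<.006
    if k.sum()>3: print(h,np.percentile(s[k,1],[3,50,97]))
for t in['lid_edge','keeper','lever_pin','loop_pin','lever_tip','crossbar']:
    print(t,[ (np.array(k['xyz']),round(k['score'],2)) for k in r.landmark_of(t,'wrist')[:2]])
E
```

```text
clock: 15.92
tcp_pos: [0.5537, -0.1497, 0.2056]
orientation: [-3.141, 0.044, -0.0]
contact_force: [-0.2, -1.0, -0.2]
grip_width: 0.0397
gripper_force: 0.0
clock: 16.42
tcp_pos: [0.4753, -0.1476, 0.2529]
orientation: [3.141, -0.044, 0.002]
contact_force: [1.4, -0.4, 0.3]
grip_width: 0.0398
gripper_force: 0.0
[ 0.4753 -0.1476  0.2529]
top z 0.07697645703226047 ((555.38330078125, -149.85060119628906), (108.29851531982422, 39.55812072753906), 0.21170708537101746)
deck [0.0724 0.0753]
0.13 [-0.2977 -0.2945 -0.2776]
0.15 [-0.3029 -0.2998 -0.2792]
0.17 [-0.3082 -0.3051 -0.2847]
0.19 [-0.3135 -0.3103 -0.2885]
0.21 [-0.3034 -0.2905 -0.2849]
0.225 [-0.3146 -0.2963 -0.2903]
lid_edge [(array([ 0.335 , -0.1189,  0.0868]), 0.9)]
keeper [(array([ 0.3355, -0.1126,  0.0709]), 0.72), (array([ 0.5674, -0.0166,  0.0582]), 0.39)]
lever_pin [(array([ 0.5546, -0.1488,  0.0496]), 0.7), (array([ 0.34  , -0.1042,  0.0466]), 0.64)]
loop_pin [(array([ 0.5612, -0.0675,  0.0584]), 0.92), (array([ 0.3752,  0.0438, -0.0036]), 0.69)]
lever_tip [(array([ 0.3408, -0.109 ,  0.0028]), 0.78), (array([ 0.5626, -0.0309,  0.0535]), 0.66)]
crossbar [(array([ 0.5657, -0.0156,  0.0591]), 0.79), (array([ 0.3353, -0.1156,  0.0731]), 0.45)]
```

View pics/j.png

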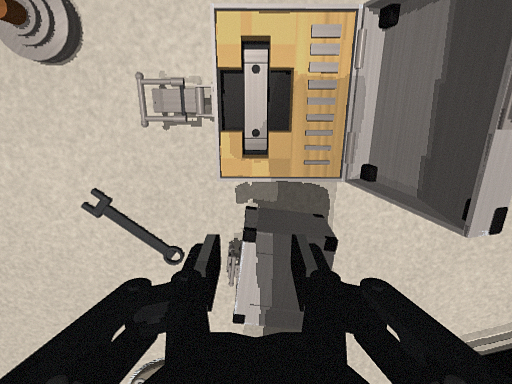

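The bar lies in its pocket, at (256,100) in the picture. Its top is about 4 mm above the deck and it is centred. Next, shutting the lid (about 1.83 rad) from behind.

```bash
python3 -m jog '[{"fingers":0.0,"x":0,"y":0,"z":-0.04,"rx":0,"ry":0,"rz":0},{"fingers":0.0,"x":0,"y":0,"z":-0.04,"rx":0,"ry":0,"rz":0},{"fingers":0.0,"x":0.0174,"y":0.045,"z":0,"rx":0,"ry":0,"rz":0},{"fingers":0.0,"x":0.0174,"y":0.045,"z":0,"rx":0,"ry":0,"rz":0},{"fingers":0.0,"x":0.0174,"y":0.045,"z":0,"rx":0,"ry":0,"rz":0},{"fingers":0.0,"x":0.0174,"y":0.045,"z":0,"rx":0,"ry":0,"rz":0},{"fingers":0.0,"x":0.0174,"y":0.045,"z":0,"rx":0,"ry":0,"rz":0},{"fingers":0.0,"x":0,"y":0,"z":0,"rx":0,"ry":0,"rz":0}]'
python3 -m jog '[{"fingers":0.0,"x":0,"y":0,"z":0.045,"rx":0,"ry":0,"rz":0},{"fingers":0.0,"x":0,"y":0,"z":0.045,"rx":0,"ry":0,"rz":0},{"fingers":0.0,"x":0,"y":0,"z":0.04,"rx":0,"ry":0,"rz":0},{"fingers":0.0,"x":0,"y":0,"z":0,"rx":0,"ry":0,"rz":0},{"fingers":0.0,"x":0,"y":0,"z":0,"rx":0,"ry":0,"rz":0}]'
```

```text
clock: 17.77
tcp_pos: [0.5549, -0.3791, 0.3306]
orientation: [3.141, -0.052, -0.003]
contact_force: [0.4, -0.4, 0.4]
grip_width: -0.0004
gripper_force: 0.0
clock: 18.4
tcp_pos: [0.5565, -0.3748, 0.2043]
orientation: [3.141, -0.043, 0.003]
contact_force: [-0.5, -0.6, 0.1]
grip_width: 0.0
gripper_force: 0.0
```

```bash
python3 -m jog '[{"fingers":0.0,"x":0,"y":0,"z":0.012,"rx":0,"ry":0,"rz":0},{"fingers":0.0,"x":0,"y":-0.02,"z":0,"rx":0,"ry":0,"rz":0},{"fingers":0.0,"x":0,"y":-0.02,"z":0,"rx":0,"ry":0,"rz":0},{"fingers":0.0,"x":0,"y":-0.02,"z":-0.004,"rx":0,"ry":0,"rz":0},{"fingers":0.0,"x":0,"y":-0.02,"z":-0.004,"rx":0,"ry":0,"rz":0},{"fingers":0.0,"x":0,"y":-0.02,"z":-0.006,"rx":0,"ry":0,"rz":0},{"fingers":0.0,"x":0,"y":-0.025,"z":-0.006,"rx":0,"ry":0,"rz":0}]'
python3 -m jog '[{"fingers":0.0,"x":0,"y":-0.02,"z":0.004,"rx":0,"ry":0,"rz":0},{"fingers":0.0,"x":0,"y":-0.02,"z":0.008,"rx":0,"ry":0,"rz":0},{"fingers":0.0,"x":0,"y":-0.02,"z":0.014,"rx":0,"ry":0,"rz":0},{"fingers":0.0,"x":0,"y":-0.02,"z":0.018,"rx":0,"ry":0,"rz":0},{"fingers":0.0,"x":0,"y":-0.01,"z":0.018,"rx":0,"ry":0,"rz":0}]'
```

```text
clock: 19.27
tcp_pos: [0.5581, -0.249, 0.2103]
orientation: [3.141, -0.045, -0.002]
contact_force: [0.7, -3.6, -1.5]
grip_width: -0.0001
gripper_force: 1.6
clock: 19.9
tcp_pos: [0.5619, -0.1569, 0.1475]
orientation: [-3.139, 0.04, -0.001]
contact_force: [0.1, 0.8, 3.0]
grip_width: 0.0005
gripper_force: 1.6
```

```bash
python3 -m jog '[{"fingers":0.0,"x":0,"y":-0.008,"z":0.015,"rx":0,"ry":0,"rz":0},{"fingers":0.0,"x":0,"y":-0.005,"z":0.015,"rx":0,"ry":0,"rz":0},{"fingers":0.0,"x":0,"y":0,"z":0.008,"rx":0,"ry":0,"rz":0},{"fingers":0.0,"x":0,"y":0,"z":0.004,"rx":0,"ry":0,"rz":0},{"fingers":0.0,"x":0,"y":0,"z":0,"rx":0,"ry":0,"rz":0}]'
```

```text
clock: 20.52
tcp_pos: [0.5614, -0.1464, 0.1097]
orientation: [-3.141, 0.045, 0.002]
contact_force: [-13.9, 7.0, 34.4]
grip_width: 0.0003
gripper_force: 17.2
```

```bash
python3 -m jog '[{"fingers":0.0,"x":0,"y":0,"z":-0.04,"rx":0,"ry":0,"rz":0},{"fingers":0.0,"x":0,"y":-0.03,"z":-0.05,"rx":0,"ry":0,"rz":0},{"fingers":0.0,"x":-0.04,"y":-0.05,"z":-0.05,"rx":0,"ry":0,"rz":0},{"fingers":0.0,"x":-0.04,"y":-0.03,"z":0,"rx":0,"ry":0,"rz":0},{"fingers":0.0,"x":0,"y":0,"z":0,"rx":0,"ry":0,"rz":0},{"fingers":0.0,"x":0,"y":0,"z":0,"rx":0,"ry":0,"rz":0}]'
python3 - <<'E'
from h import *
np.set_printoptions(precision=4,suppress=True)
p,q=tool();print(p,'j',np.array(r.get_obs()['joints']))
a,d=snap('wrist','k.png')
cv2.imwrite('pics/k.png',cv2.resize(a[0:230,100:400],None,fx=2.5,fy=2.5)[:,:,::-1])
for n in['wrist','top','scene']:
  if n!='wrist': snap(n)
  for t in['keeper','lever_pin','loop_pin','lever_tip','crossbar','lid_edge']:
    for k in r.landmark_of(t,n)[:3]:
        X=np.array(k['xyz'])
        if abs(X[0]-.557)<.06: print(n,t,X,round(k['score'],2),proj(n,X)[0].round())
P,u,v=cloud('wrist',d);x,y,z=P.T
m=(z>.045)&(z<.085)&(abs(x-.56)<.04)&(y>-.095)&(y<0)
for yy in np.arange(-.095,0,.006):
    k=m&(abs(y-yy)<.003)
    if k.sum()>2: print(round(yy,3),k.sum(),np.percentile(x[k],[2,98]),np.percentile(z[k],[10,50,90]))
for yy in(-.11,-.15,-.2):
  k=(abs(x-.53)<.03)&(abs(y-yy)<.004)&(z>.05); print('lid z',yy,np.median(z[k]) if k.any() else None)
E
```

```text
clock: 21.28
tcp_pos: [0.4939, -0.048, 0.2347]
orientation: [3.14, -0.046, -0.0]
contact_force: [-0.5, -0.2, -0.1]
grip_width: 0.0001
gripper_force: 0.0
[ 0.4939 -0.048   0.2347] j [ 0.2869  0.2023 -0.359   1.9499  0.0848  1.0037 -1.7113]
wrist keeper [ 0.5584 -0.0958  0.0898] 0.62 [301. 117.]
wrist lever_pin [ 0.5567 -0.0863  0.0627] 0.55 [289. 118.]
wrist lever_tip [ 0.5642 -0.0316  0.0525] 0.84 [239. 112.]
wrist crossbar [ 0.5668 -0.0163  0.0559] 0.63 [226. 110.]
wrist lid_edge [ 0.5603 -0.1065  0.1062] 0.89 [316. 115.]
top lever_tip [ 0.562  -0.0326  0.0511] 0.47 [290. 201.]
top crossbar [ 0.5591 -0.0208  0.0561] 0.5 [285. 202.]
scene keeper [ 0.5599 -0.0942  0.0929] 0.76 [187. 209.]
scene lever_pin [ 0.5599 -0.0829  0.0603] 0.78 [195. 219.]
scene loop_pin [ 0.5607 -0.0691  0.0613] 0.97 [201. 217.]
scene lever_tip [ 0.5602 -0.0324  0.051 ] 0.7 [218. 216.]
scene crossbar [ 0.5629 -0.0152  0.0605] 0.72 [226. 211.]
scene lid_edge [ 0.5584 -0.1074  0.1095] 0.63 [179. 205.]
-0.095 13 [0.5426 0.5744] [0.0667 0.071  0.0716]
-0.089 57 [0.5427 0.5755] [0.0657 0.0687 0.0717]
-0.083 196 [0.543  0.5749] [0.0657 0.0678 0.0706]
-0.077 151 [0.5467 0.5719] [0.0633 0.0643 0.0654]
-0.071 124 [0.5469 0.5721] [0.0625 0.0634 0.0644]
-0.065 264 [0.5374 0.5831] [0.0619 0.0633 0.065 ]
-0.059 226 [0.5364 0.5835] [0.061  0.0624 0.0651]
-0.053 217 [0.5375 0.5828] [0.0598 0.0611 0.0643]
-0.047 202 [0.5377 0.583 ] [0.0588 0.0602 0.0634]
-0.041 200 [0.5379 0.5831] [0.0585 0.06   0.0633]
-0.035 204 [0.5381 0.5832] [0.0607 0.0622 0.0635]
-0.029 96 [0.538  0.5835] [0.0607 0.0626 0.0636]
-0.023 156 [0.535  0.5886] [0.061  0.0628 0.0642]
-0.017 245 [0.533  0.5887] [0.0625 0.0634 0.0646]
-0.011 4 [0.5342 0.5374] [0.0622 0.0626 0.063 ]
lid z -0.11 0.11185126604620471
lid z -0.15 0.11159235827152836
lid z -0.2 0.11157988076584946
```

View pics/k.png

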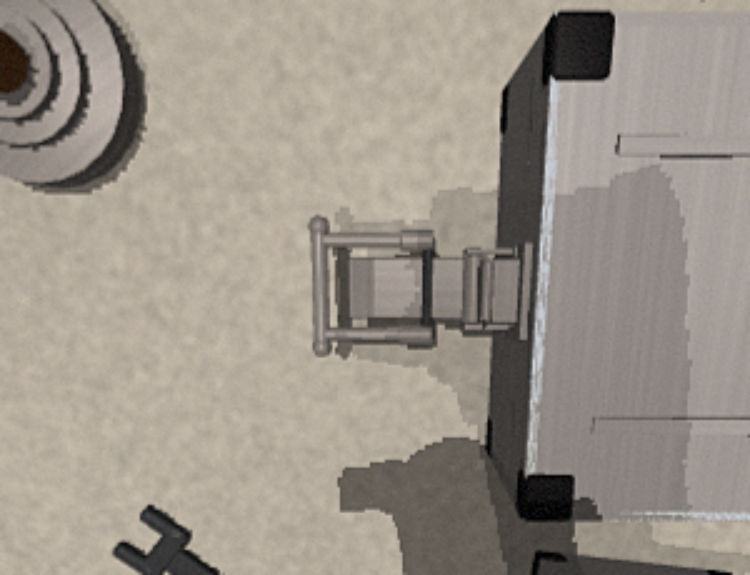

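The crop shows the lid shut and the latch lying out. The crossbar is at crop (318,285) with ball ends at (318,222) and (320,350), and the lever sits between the wires. I'll turn 90° to pinch the crossbar by its ends.

```bash
python3 -m jog '[{"fingers":0.08,"x":0,"y":0,"z":0,"rx":0,"ry":0,"rz":-10},{"fingers":0.08,"x":0,"y":0,"z":0,"rx":0,"ry":0,"rz":-10},{"fingers":0.08,"x":0,"y":0,"z":0,"rx":0,"ry":0,"rz":-10},{"fingers":0.08,"x":0,"y":0,"z":0,"rx":0,"ry":0,"rz":-10},{"fingers":0.08,"x":0,"y":0,"z":0,"rx":0,"ry":0,"rz":-10},{"fingers":0.08,"x":0,"y":0,"z":0,"rx":0,"ry":0,"rz":-10},{"fingers":0.08,"x":0,"y":0,"z":0,"rx":0,"ry":0,"rz":-10},{"fingers":0.08,"x":0,"y":0,"z":0,"rx":0,"ry":0,"rz":-10}]'
python3 -m jog '[{"fingers":0.08,"x":0,"y":0,"z":0,"rx":0,"ry":0,"rz":-10},{"fingers":0.08,"x":0.03,"y":0.035,"z":0.02,"rx":0,"ry":0,"rz":0},{"fingers":0.08,"x":0,"y":0.032,"z":0.04,"rx":0,"ry":0,"rz":0},{"fingers":0.08,"x":0,"y":0,"z":0.05,"rx":0,"ry":0,"rz":0},{"fingers":0.08,"x":0,"y":0,"z":0,"rx":0,"ry":0,"rz":0},{"fingers":0.08,"x":0,"y":0,"z":0,"rx":0,"ry":0,"rz":0}]'
python3 - <<'E'
from h import *
np.set_printoptions(precision=4,suppress=True)
p,q=tool();print(q.as_matrix()[:,0],delta([.561,-.0185,.042]),r.get_obs()['joints'])
a,d=snap('wrist'); P,u,v=cloud('wrist',d);x,y,z=P.T
m=(z>.05)&(z<.075)&(abs(x-.56)<.05)&(y>-.03)&(y<0.02)
q=P[m]; print(len(q),np.percentile(q,[2,50,98],axis=0))
E
```

```text
clock: 23.32
tcp_pos: [0.4938, -0.0466, 0.235]
orientation: [2.429, 1.993, 0.0]
contact_force: [-0.8, -0.3, 0.2]
grip_width: 0.08
gripper_force: 0.0
clock: 24.08
tcp_pos: [0.5624, -0.0183, 0.1265]
orientation: [2.251, 2.19, 0.002]
contact_force: [-0.3, -0.2, 0.0]
grip_width: 0.0795
gripper_force: 0.0
[0.0279 0.9996 0.0001] [-0.0003 -0.0015  0.0845] [ 0.3366  0.4704 -0.5292  1.8948  0.3081  0.8556 -0.3772]
782 [[ 0.5345 -0.029   0.0608]
 [ 0.5616 -0.0195  0.0634]
 [ 0.5894 -0.0158  0.0652]]
```

```bash
python3 -m jog '[{"fingers":0.08,"x":0,"y":0,"z":0.03,"rx":0,"ry":0,"rz":0},{"fingers":0.08,"x":0,"y":0,"z":0.03,"rx":0,"ry":0,"rz":0},{"fingers":0.08,"x":0,"y":0,"z":0.024,"rx":0,"ry":0,"rz":0},{"fingers":0.08,"x":0,"y":0,"z":0,"rx":0,"ry":0,"rz":0},{"fingers":0.05,"x":0,"y":0,"z":0,"rx":0,"ry":0,"rz":0},{"fingers":0.05,"x":0,"y":0,"z":0,"rx":0,"ry":0,"rz":0},{"fingers":0.05,"x":0,"y":0,"z":0,"rx":0,"ry":0,"rz":0}]' 25
python3 -m jog '[{"fingers":0.05,"x":-0.0016,"y":0,"z":-0.0122,"rx":0,"ry":0,"rz":0},{"fingers":0.05,"x":-0.0047,"y":0,"z":-0.0113,"rx":0,"ry":0,"rz":0},{"fingers":0.05,"x":-0.0075,"y":0,"z":-0.0097,"rx":0,"ry":0,"rz":0},{"fingers":0.05,"x":0,"y":0,"z":0,"rx":0,"ry":0,"rz":0}]'
```

```text
clock: 25.0
tcp_pos: [0.5623, -0.0183, 0.042]
orientation: [2.251, 2.19, 0.002]
contact_force: [-1.7, 0.5, 0.8]
grip_width: 0.0571
gripper_force: 26.4
clock: 25.5
tcp_pos: [0.5616, -0.0329, 0.0752]
orientation: [2.253, 2.188, 0.001]
contact_force: [-0.9, 4.0, 0.8]
grip_width: 0.0571
gripper_force: 27.4
```

```bash
python3 -m jog '[{"fingers":0.05,"x":-0.0097,"y":0,"z":-0.0075,"rx":0,"ry":0,"rz":0},{"fingers":0.05,"x":-0.0113,"y":0,"z":-0.0047,"rx":0,"ry":0,"rz":0},{"fingers":0.05,"x":-0.0122,"y":0,"z":-0.0016,"rx":0,"ry":0,"rz":0},{"fingers":0.05,"x":-0.0122,"y":0,"z":0.0016,"rx":0,"ry":0,"rz":0},{"fingers":0.05,"x":-0.0092,"y":0,"z":0.0035,"rx":0,"ry":0,"rz":0},{"fingers":0.05,"x":0,"y":0,"z":0,"rx":0,"ry":0,"rz":0}]'
python3 - <<'E'
from h import *
np.set_printoptions(precision=4,suppress=True)
for n in['scene','wrist']:
  a,d=snap(n,'l_%s.png'%n)
  if n=='wrist':
    P,u,v=cloud(n,d);x,y,z=P.T;m=(abs(x-.56)<.012)&(y>-.09)&(y<0)&(z>.03)
    for yy in np.arange(-.085,-.02,.006):
        k=m&(abs(y-yy)<.003)
        if k.sum()>2: print(round(yy,3),k.sum(),np.percentile(z[k],[10,50,90]))
  for t in['lever_pin','lever_tip','loop_pin','crossbar','keeper']:
    for k in r.landmark_of(t,n)[:3]:
        X=np.array(k['xyz'])
        if abs(X[0]-.557)<.06: print(n,t,X,round(k['score'],2))
E
```

```text
clock: 26.25
tcp_pos: [0.5596, -0.0885, 0.0823]
orientation: [2.254, 2.188, -0.001]
contact_force: [0.4, -0.1, 3.3]
grip_width: 0.0567
gripper_force: 29.2
scene lever_pin [ 0.5618 -0.0798  0.061 ] 0.78
scene lever_tip [ 0.5631 -0.0355  0.0466] 0.8
scene lever_tip [ 0.5613 -0.0661  0.0581] 0.29
scene loop_pin [ 0.5614 -0.0654  0.0584] 0.52
scene keeper [ 0.559  -0.0933  0.0932] 0.66
-0.085 458 [0.0654 0.0677 0.0694]
-0.079 2408 [0.0638 0.1583 0.1705]
-0.073 3224 [0.0628 0.1676 0.1734]
-0.067 790 [0.0602 0.176  0.1806]
-0.061 373 [0.0577 0.0587 0.0599]
-0.055 369 [0.0561 0.0573 0.0583]
-0.049 369 [0.0548 0.0557 0.0567]
-0.043 352 [0.0539 0.0549 0.0558]
-0.037 359 [0.0555 0.0566 0.0575]
-0.031 95 [0.0556 0.0567 0.0578]
wrist lever_pin [ 0.5568 -0.0875  0.0608] 0.55
wrist lever_pin [ 0.5674 -0.0778  0.0994] 0.15
wrist lever_tip [ 0.5636 -0.0332  0.05  ] 0.79
wrist loop_pin [ 0.5602 -0.0716  0.0557] 0.58
wrist crossbar [ 0.5642 -0.0802  0.1019] 0.86
wrist keeper [ 0.5605 -0.0937  0.0931] 0.78
```

Lever has drooped to about 1.36 rad. I'll pull the loop up to lift it before letting the crossbar fall inward.

```bash
python3 -m jog '[{"fingers":0.05,"x":0,"y":0,"z":-0.005,"rx":0,"ry":0,"rz":0},{"fingers":0.05,"x":-0.001,"y":0,"z":-0.005,"rx":0,"ry":0,"rz":0},{"fingers":0.05,"x":-0.001,"y":0,"z":0,"rx":0,"ry":0,"rz":0},{"fingers":0.05,"x":0,"y":0,"z":0,"rx":0,"ry":0,"rz":0}]' 40
python3 -m jog '[{"fingers":0.08,"x":0,"y":0,"z":0,"rx":0,"ry":0,"rz":0},{"fingers":0.08,"x":0,"y":0,"z":0,"rx":0,"ry":0,"rz":0},{"fingers":0.08,"x":0,"y":0,"z":0,"rx":0,"ry":0,"rz":0},{"fingers":0.08,"x":0.02,"y":0,"z":-0.04,"rx":0,"ry":0,"rz":0},{"fingers":0.08,"x":0.03,"y":0,"z":-0.04,"rx":0,"ry":0,"rz":0},{"fingers":0.08,"x":0.01,"y":0,"z":0,"rx":0,"ry":0,"rz":0}]'
python3 - <<'E'
from h import *
np.set_printoptions(precision=4,suppress=True)
a,d=snap('wrist'); cv2.imwrite('pics/n.png',cv2.resize(a[0:300,130:390],None,fx=2,fy=2)[:,:,::-1])
P,u,v=cloud('wrist',d);x,y,z=P.T;m=(abs(x-.56)<.012)&(y>-.12)&(y<0)&(z>.03)&(z<.115)
for yy in np.arange(-.109,-.02,.006):
    k=m&(abs(y-yy)<.003)
    if k.sum()>2: print(round(yy,3),k.sum(),np.percentile(z[k],[10,50,90]))
for t in['lever_tip','loop_pin','crossbar','keeper']:
    for k in r.landmark_of(t,'wrist')[:3]:
        X=np.array(k['xyz'])
        if abs(X[0]-.557)<.06: print(t,X,round(k['score'],2))
E
```

```text
clock: 27.35
tcp_pos: [0.5595, -0.0888, 0.0928]
orientation: [-2.252, -2.19, 0.0]
contact_force: [0.7, 3.2, -3.4]
grip_width: 0.0559
gripper_force: 44.3
clock: 28.1
tcp_pos: [0.5637, -0.0265, 0.1764]
orientation: [2.246, 2.19, 0.008]
contact_force: [0.0, 0.2, -0.1]
grip_width: 0.0799
gripper_force: 0.0
-0.109 151 [0.1087 0.1094 0.1101]
-0.103 607 [0.051  0.0962 0.1079]
-0.097 6 [0.0575 0.0583 0.0586]
-0.091 65 [0.0649 0.0667 0.0931]
-0.085 363 [0.0651 0.0845 0.1096]
-0.079 258 [0.065  0.112  0.1146]
-0.073 108 [0.0662 0.0671 0.068 ]
-0.067 123 [0.0683 0.0693 0.0701]
-0.061 120 [0.0695 0.0704 0.0713]
-0.055 121 [0.0709 0.0717 0.0728]
-0.049 130 [0.0724 0.0733 0.0743]
-0.043 101 [0.074  0.0757 0.0787]
-0.037 134 [0.08   0.0812 0.0822]
lever_tip [ 0.564  -0.0307  0.0791] 0.83
loop_pin [ 0.5578 -0.0704  0.0663] 0.57
crossbar [ 0.5631 -0.0774  0.1132] 0.85
keeper [ 0.5608 -0.0961  0.0948] 0.91
```

View pics/n.png

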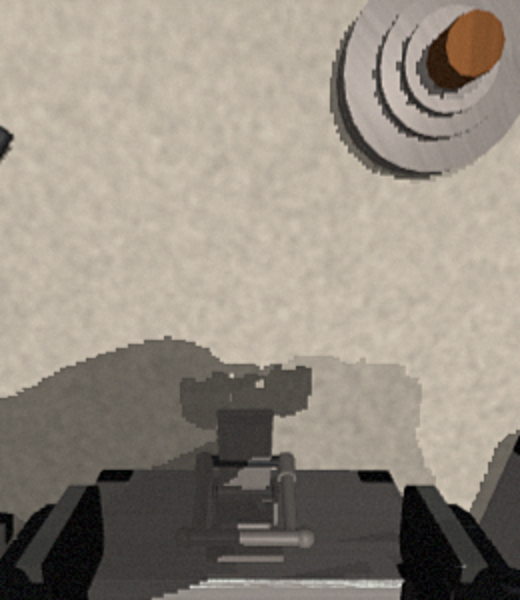

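The crop shows the lever raised to about 1.8 rad. The loop is still nearly upright, leaning slightly inward, with the crossbar at crop (260,538). Letting time pass and checking whether it settles.

```bash
python3 -m jog '[{"fingers":0.08,"x":0,"y":0,"z":0,"rx":0,"ry":0,"rz":0},{"fingers":0.08,"x":0,"y":0,"z":0,"rx":0,"ry":0,"rz":0}]'
cat > w.py <<'E'
from h import *
np.set_printoptions(precision=4,suppress=True)
a,d=snap('wrist')
P,u,v=cloud('wrist',d);x,y,z=P.T
m=((abs(x-.56)>.018)&(abs(x-.56)<.036))&(y>-.104)&(y<0)&(z>.045)&(z<.125)
for yy in np.arange(-.103,-.01,.004):
    k=m&(abs(y-yy)<.002)
    if k.sum()>2: print(round(yy,3),k.sum(),np.percentile(z[k],[50,90]),end=' | ')
print()
m=(abs(x-.56)<.012)&(z>.03)&(z<.115)
for yy in(-.07,-.064,-.058,-.052,-.046,-.04,-.034):
    k=m&(abs(y-yy)<.003)
    if k.sum()>2: print('lever',yy,np.median(z[k]))
for k in r.landmark_of('crossbar','wrist')[:2]: print(np.array(k['xyz']),k['score'])
E
python3 w.py
```

```text
clock: 28.6
tcp_pos: [0.5611, -0.0295, 0.1722]
orientation: [-2.253, -2.189, 0.001]
contact_force: [0.6, -0.0, -0.0]
grip_width: 0.0803
gripper_force: 0.0
-0.103 316 [0.0961 0.1093] | -0.087 4 [0.1156 0.1164] | -0.083 82 [0.1171 0.118 ] | -0.079 209 [0.1152 0.1173] | -0.075 141 [0.1022 0.1101] | -0.071 108 [0.0883 0.0943] | -0.067 95 [0.0798 0.0829] | -0.063 61 [0.0718 0.0763] | 
lever -0.07 0.07041657278233267
lever -0.064 0.07165073760543192
lever -0.058 0.0729372793431521
lever -0.052 0.07477351389937295
lever -0.046 0.07636107915859353
lever -0.04 0.08219354655184122
lever -0.034 0.08315202464471197
[ 0.5622 -0.0803  0.1136] 0.98
[ 0.3404 -0.1124  0.072 ] 0.58
```

It is creeping inward slowly (damped). Nudging it in with shut fingertips.

```bash
python3 -m jog '[{"fingers":0.0,"x":0,"y":0,"z":0,"rx":0,"ry":0,"rz":0},{"fingers":0.0,"x":0,"y":0,"z":0,"rx":0,"ry":0,"rz":0},{"fingers":0.0,"x":0,"y":0,"z":0.03,"rx":0,"ry":0,"rz":0},{"fingers":0.0,"x":-0.01,"y":0,"z":0.03,"rx":0,"ry":0,"rz":0},{"fingers":0.0,"x":0,"y":0,"z":0.014,"rx":0,"ry":0,"rz":0},{"fingers":0.0,"x":-0.015,"y":0,"z":0,"rx":0,"ry":0,"rz":0},{"fingers":0.0,"x":-0.01,"y":0,"z":0,"rx":0,"ry":0,"rz":0},{"fingers":0.0,"x":-0.01,"y":0,"z":0,"rx":0,"ry":0,"rz":0}]'
python3 -m jog '[{"fingers":0.0,"x":-0.006,"y":0,"z":0,"rx":0,"ry":0,"rz":0},{"fingers":0.0,"x":0,"y":0,"z":0,"rx":0,"ry":0,"rz":0},{"fingers":0.0,"x":0,"y":0,"z":0,"rx":0,"ry":0,"rz":0},{"fingers":0.0,"x":0,"y":0,"z":0,"rx":0,"ry":0,"rz":0},{"fingers":0.0,"x":0.02,"y":0,"z":-0.01,"rx":0,"ry":0,"rz":0},{"fingers":0.0,"x":0.02,"y":0,"z":-0.04,"rx":0,"ry":0,"rz":0},{"fingers":0.0,"x":0.02,"y":0,"z":-0.03,"rx":0,"ry":0,"rz":0},{"fingers":0.0,"x":0,"y":0,"z":0,"rx":0,"ry":0,"rz":0}]'
python3 w.py
```

```text
clock: 29.7
tcp_pos: [0.5608, -0.075, 0.0999]
orientation: [2.252, 2.188, 0.002]
contact_force: [-0.2, -1.1, -0.6]
grip_width: 0.0001
gripper_force: 0.0
clock: 30.7
tcp_pos: [0.5635, -0.0155, 0.1822]
orientation: [2.244, 2.194, 0.008]
contact_force: [-0.2, 1.1, -0.1]
grip_width: 0.0
gripper_force: 0.0
-0.075 4 [0.0756 0.0763] | -0.071 35 [0.0728 0.0744] | -0.067 59 [0.0699 0.0723] | 
lever -0.064 0.07072386401343891
lever -0.058 0.07186094839963475
lever -0.052 0.07332597552451975
lever -0.046 0.07549113160767383
lever -0.04 0.08124246247353795
[ 0.3374 -0.1113  0.074 ] 0.84
[ 0.7991 -0.0915  0.0712] 0.52
```

The wires now slope down inward, so the crossbar lies in over the keeper. Tilting the tool 40° so the fingers can follow the lever down and in.

```bash
python3 -m jog '[{"fingers":0.0,"x":0,"y":0,"z":0,"rx":0,"ry":-10,"rz":0},{"fingers":0.0,"x":0,"y":0,"z":0,"rx":0,"ry":-10,"rz":0},{"fingers":0.0,"x":0,"y":0,"z":0,"rx":0,"ry":-10,"rz":0},{"fingers":0.0,"x":0,"y":0,"z":0,"rx":0,"ry":-10,"rz":0},{"fingers":0.0,"x":0,"y":0,"z":0,"rx":0,"ry":0,"rz":0},{"fingers":0.0,"x":0,"y":0,"z":0,"rx":0,"ry":0,"rz":0}]'
python3 - <<'E'
from h import *
np.set_printoptions(precision=4,suppress=True)
p,q=tool();print(q.as_matrix())
snap('scene');snap('wrist')
for n in['scene','wrist']:
  for t in['lever_tip','loop_pin','crossbar','keeper']:
    for k in r.landmark_of(t,n)[:3]:
        X=np.array(k['xyz'])
        if abs(X[0]-.557)<.06: print(n,t,X,round(k['score'],2))
W=[[.5615,y,z] for y,z in[(-.048,.11),(-.053,.085),(-.048,.069),(-.0505,.0526),(-.0525,.029),(-.0643,.022),(-.079,.019),(-.084,.019)]]
pr=p
for w in W: print(w,q.inv().apply(np.array(w)-pr)); pr=np.array(w)
E
```

```text
clock: 31.55
tcp_pos: [0.5613, -0.0212, 0.1784]
orientation: [1.848, 1.795, -0.672]
contact_force: [0.1, 0.1, 0.3]
grip_width: -0.0
gripper_force: 0.0
[[ 0.0219  0.9996 -0.0199]
 [ 0.7665 -0.0296 -0.6415]
 [-0.6419 -0.0012 -0.7668]]
scene lever_tip [ 0.5586 -0.0377  0.0747] 0.66
scene lever_tip [ 0.5575 -0.083   0.064 ] 0.62
scene loop_pin [ 0.5611 -0.069   0.0676] 0.96
scene crossbar [ 0.56   -0.0957  0.0993] 0.42
scene keeper [ 0.5547 -0.0915  0.0898] 0.93
wrist lever_tip [ 0.562 -0.037  0.079] 0.62
wrist loop_pin [ 0.5614 -0.0708  0.0668] 0.74
wrist crossbar [ 0.5637 -0.0979  0.1011] 0.81
wrist keeper [ 0.557  -0.093   0.0922] 0.67
[0.5615, -0.048, 0.11] [0.0234 0.001  0.0696]
[0.5615, -0.053, 0.085] [0.0122 0.0002 0.0224]
[0.5615, -0.048, 0.069] [ 0.0141 -0.0001  0.0091]
[0.5615, -0.0505, 0.0526] [0.0086 0.0001 0.0142]
[0.5615, -0.0525, 0.029] [0.0136 0.0001 0.0194]
[0.5615, -0.0643, 0.022] [-0.0046  0.0004  0.0129]
[0.5615, -0.079, 0.019] [-0.0093  0.0004  0.0117]
[0.5615, -0.084, 0.019] [-0.0038  0.0001  0.0032]
```

Crossbar is inside the lip at about (-0.097, 0.100). Pushing the lever.

```bash
python3 -m jog '[{"fingers":0.0,"x":0.012,"y":0.001,"z":0.035,"rx":0,"ry":0,"rz":0},{"fingers":0.0,"x":0.011,"y":0,"z":0.035,"rx":0,"ry":0,"rz":0},{"fingers":0.0,"x":0.012,"y":0,"z":0.022,"rx":0,"ry":0,"rz":0},{"fingers":0.0,"x":0.007,"y":0,"z":0.005,"rx":0,"ry":0,"rz":0},{"fingers":0.0,"x":0.007,"y":0,"z":0.005,"rx":0,"ry":0,"rz":0},{"fingers":0.0,"x":0.004,"y":0,"z":0.007,"rx":0,"ry":0,"rz":0},{"fingers":0.0,"x":0.004,"y":0,"z":0.007,"rx":0,"ry":0,"rz":0}]'
python3 - <<'E'
from h import *
np.set_printoptions(precision=4,suppress=True)
p,q=tool();print(p,r.get_obs()['contact_force'])
a,d=snap('scene');snap('wrist'); cv2.imwrite('pics/o.png',cv2.resize(a[170:260,130:280],None,fx=5,fy=5,interpolation=cv2.INTER_CUBIC)[:,:,::-1])
for n in['scene','wrist']:
  for t in['lever_tip','loop_pin','crossbar','keeper']:
    for k in r.landmark_of(t,n)[:3]:
        X=np.array(k['xyz'])
        if abs(X[0]-.557)<.06: print(n,t,X,round(k['score'],2))
E
```

```text
clock: 32.92
tcp_pos: [0.562, -0.0503, 0.0534]
orientation: [1.845, 1.794, -0.67]
contact_force: [-1.8, -2.8, 2.8]
grip_width: -0.0003
gripper_force: 1.8
[ 0.562  -0.0503  0.0534] [-1.8303 -2.7907  2.8039]
scene lever_tip [ 0.5623 -0.0376  0.0406] 0.89
scene loop_pin [ 0.5595 -0.0691  0.0581] 0.87
scene crossbar [ 0.5595 -0.0951  0.0916] 0.68
scene crossbar [ 0.5576 -0.0938  0.089 ] 0.57
scene keeper [ 0.5575 -0.0948  0.0896] 0.91
wrist lever_tip [ 0.5622 -0.0368  0.0447] 0.82
wrist crossbar [ 0.5635 -0.0956  0.0909] 0.59
wrist keeper [ 0.5595 -0.0916  0.0932] 0.58
```

```bash
python3 -m jog '[{"fingers":0.0,"x":0.007,"y":0,"z":0.01,"rx":0,"ry":0,"rz":0},{"fingers":0.0,"x":0.006,"y":0,"z":0.0095,"rx":0,"ry":0,"rz":0},{"fingers":0.0,"x":-0.0015,"y":0,"z":0.006,"rx":0,"ry":0,"rz":0},{"fingers":0.0,"x":-0.003,"y":0,"z":0.007,"rx":0,"ry":0,"rz":0},{"fingers":0.0,"x":0,"y":0,"z":0,"rx":0,"ry":0,"rz":0}]'
python3 -m jog '[{"fingers":0.0,"x":-0.0045,"y":0,"z":0.006,"rx":0,"ry":0,"rz":0},{"fingers":0.0,"x":-0.005,"y":0,"z":0.006,"rx":0,"ry":0,"rz":0},{"fingers":0.0,"x":-0.004,"y":0,"z":0.003,"rx":0,"ry":0,"rz":0},{"fingers":0.0,"x":0,"y":0,"z":0,"rx":0,"ry":0,"rz":0}]'
```

```text
clock: 34.05
tcp_pos: [0.5615, -0.0652, 0.0225]
orientation: [1.846, 1.794, -0.671]
contact_force: [-1.1, -0.4, -0.1]
grip_width: -0.0002
gripper_force: 0.0
clock: 34.55
tcp_pos: [0.5612, -0.0786, 0.0193]
orientation: [1.846, 1.804, -0.661]
contact_force: [-4.3, 18.7, 6.2]
grip_width: 0.0001
gripper_force: 9.2
```

```bash
cat > s.py <<'E'
from h import *
np.set_printoptions(precision=4,suppress=True)
p,q=tool();print(p,np.array(r.get_obs()['contact_force']))
for n in['scene','wrist','top']:
  snap(n)
  for t in['lever_tip','loop_pin','lever_pin','crossbar','keeper','lid_edge']:
    for k in r.landmark_of(t,n)[:3]:
        X=np.array(k['xyz'])
        if abs(X[0]-.557)<.06: print(n,t,X,round(k['score'],2))
E
python3 s.py; python3 -m jog '[{"fingers":0.0,"x":-0.002,"y":0,"z":0.004,"rx":0,"ry":0,"rz":0},{"fingers":0.0,"x":-0.001,"y":0,"z":0.003,"rx":0,"ry":0,"rz":0},{"fingers":0.0,"x":0,"y":0,"z":0,"rx":0,"ry":0,"rz":0}]'
```

```text
[ 0.5612 -0.0786  0.0193] [-4.2691 18.6599  6.1672]
scene lever_tip [ 0.5622 -0.0881  0.006 ] 0.5
scene loop_pin [ 0.5621 -0.0944  0.0912] 0.67
scene loop_pin [ 0.5622 -0.0856  0.0433] 0.62
scene lever_pin [ 0.5625 -0.0816  0.062 ] 0.9
scene crossbar [ 0.5571 -0.0893  0.0902] 0.62
scene keeper [ 0.5606 -0.0924  0.0875] 0.89
scene lid_edge [ 0.5578 -0.1036  0.111 ] 0.69
wrist lever_tip [ 0.5619 -0.0889  0.0105] 0.93
wrist lever_pin [ 0.5552 -0.0864  0.0629] 0.93
top lever_tip [ 0.5603 -0.0873  0.0062] 0.74
top loop_pin [ 0.5663  0.3108 -0.0004] 0.67
top lever_pin [ 0.5578 -0.0873  0.0646] 0.93
top crossbar [ 0.5556 -0.1024  0.1094] 0.73
top crossbar [ 0.5582 -0.0948  0.0842] 0.39
top keeper [ 0.5604 -0.0916  0.0878] 0.62
top lid_edge [ 0.5556 -0.1016  0.1107] 0.7
top lid_edge [ 0.5595 -0.0838  0.008 ] 0.19
clock: 35.98
tcp_pos: [0.5629, -0.0789, 0.0163]
orientation: [1.845, 1.811, -0.65]
contact_force: [-6.9, 33.5, 17.5]
grip_width: -0.0
gripper_force: 16.8
```

The lever is vertical against its stop: tip at y = -0.088, directly below the pin. Backing off and checking it stays.

```bash
python3 -m jog '[{"fingers":0.0,"x":0.003,"y":0,"z":-0.02,"rx":0,"ry":0,"rz":0},{"fingers":0.0,"x":0,"y":0,"z":-0.04,"rx":0,"ry":0,"rz":0},{"fingers":0.0,"x":0,"y":0,"z":-0.05,"rx":0,"ry":0,"rz":0},{"fingers":0.0,"x":0,"y":0,"z":-0.03,"rx":0,"ry":0,"rz":0},{"fingers":0.0,"x":0,"y":0,"z":0,"rx":0,"ry":0,"rz":0},{"fingers":0.0,"x":0,"y":0,"z":0,"rx":0,"ry":0,"rz":0}]'
python3 s.py
python3 - <<'E'
from h import *
a,_=snap('wrist');
cv2.imwrite('pics/q.png',cv2.resize(a,None,fx=1.5,fy=1.5)[:,:,::-1])
E
```

```text
clock: 36.72
tcp_pos: [0.5626, -0.0019, 0.1214]
orientation: [1.846, 1.792, -0.675]
contact_force: [0.1, -0.9, -0.7]
grip_width: 0.0002
gripper_force: 0.0
[ 0.5626 -0.0019  0.1214] [ 0.143  -0.8861 -0.7257]
scene lever_tip [ 0.5622 -0.0882  0.0074] 0.62
scene lever_pin [ 0.5627 -0.0822  0.0632] 0.92
scene crossbar [ 0.5576 -0.0905  0.089 ] 0.45
scene keeper [ 0.5608 -0.0933  0.0885] 0.97
scene lid_edge [ 0.5578 -0.1027  0.1073] 0.67
wrist lever_tip [ 0.5631 -0.0856  0.011 ] 0.73
wrist loop_pin [ 0.561  -0.0861  0.0404] 0.97
wrist lever_pin [ 0.5578 -0.0845  0.0627] 0.83
wrist crossbar [ 0.5616 -0.0896  0.038 ] 0.42
top lever_tip [ 0.5593 -0.0819  0.0057] 0.54
top loop_pin [ 0.5545 -0.0903  0.0426] 0.77
top lever_pin [ 0.5582 -0.0872  0.063 ] 0.59
top crossbar [ 0.5568 -0.0962  0.0877] 0.68
top lid_edge [ 0.5559 -0.1027  0.1092] 0.58
```

View pics/q.png

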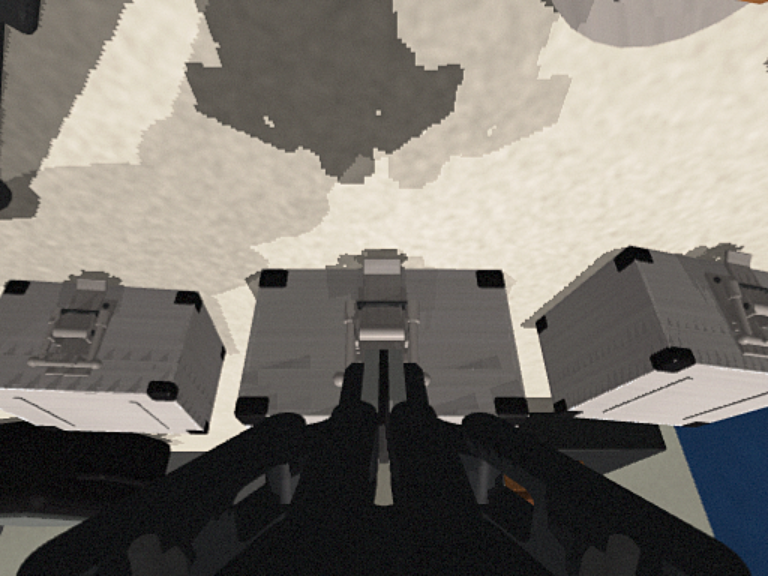

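The wrist view shows the case in the middle with its lever hanging closed (382,275). The wires run up to the crossbar's ball ends at the keeper, (340,378) and (424,378), the same arrangement as the latched look-alikes. Handing in.

```bash
python3 -c "
from bench import r
print(r.hand_in())"
```

```text
the job is handed in; nothing more can be done
None
```

The sine bar is in its pocket rollers down, the lid is shut, the loop is hooked over the keeper and the lever is closed past centre; I handed the job in at about 37 s, but no verdict was returned.

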